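# Return the queue tokens to the counting machine

## Task

Gather every queue token that lies about the desk onto the aluminium tray, then carry the tray by its handle to the counting machine and tip it so that all the tokens slide off its open end into the feed hopper; tokens go into the hopper only off the tray, so any that fall astray go back on the tray and are tipped in again. Set the empty tray level back on the middle of its blue mat, and only then press the green start button fully down and let it come back up. Leave the stapler and the mouse where they are.

Things in the scene. Friction and masses are not known exactly. Their poses are not given: they have to be found in the camera images.
- token0_center (a point): Centre of the red queue token, a plain solid plastic disc 32 mm in diameter and 18 mm thick, 16 g, with a pale paper dot on top; it starts flat on the desk, its z axis the disc's axis. Absent in some starts.
- token1_center (a point): Centre of the yellow queue token, a plain solid plastic disc 32 mm in diameter and 18 mm thick, 16 g, with a pale paper dot on top; it starts flat on the desk, its z axis the disc's axis. Absent in some starts.
- token2_center (a point): Centre of the orange queue token, a plain solid plastic disc 32 mm in diameter and 18 mm thick, 16 g, with a pale paper dot on top; it starts flat on the desk, its z axis the disc's axis. Absent in some starts.
- token3_center (a point): Centre of the green queue token, a plain solid plastic disc 32 mm in diameter and 18 mm thick, 16 g, with a pale paper dot on top; it starts flat on the desk, its z axis the disc's axis. Absent in some starts.
- token4_center (a point): Centre of the white queue token, a plain solid plastic disc 32 mm in diameter and 18 mm thick, 16 g, with a pale paper dot on top; it starts flat on the desk, its z axis the disc's axis. Absent in some starts.
- token5_center (a point): Centre of the blue queue token, a plain solid plastic disc 32 mm in diameter and 18 mm thick, 16 g, with a pale paper dot on top; it starts flat on the desk, its z axis the disc's axis. Absent in some starts.
- tray_mid (a point): Centre of the upper face of the floor of the bare aluminium loading tray, which starts on its mat, open end roughly towards the robot. The floor is 160 mm long (tray x, -80 to +80 mm), 140 mm wide (tray y), 3 mm thick. Walls 4 mm thick, 22 mm high over the underside, line both long sides and the +x end; the -x end is open: pieces slide off there. z is up.
- tray_handle (a point): Grip centre of the tray's red upright handle post, 50 mm above the tray's underside. The post stands just outside the end wall at tray x +80 to +100 mm, is 20 mm thick along tray x, 24 mm along tray y, and reaches from the underside to 72 mm above it. Same axes as the tray.
- tray_lip (a point): Middle of the tray's open end edge: top of the floor at tray x = -80 mm. Same axes as the tray.
- mat_top (a point): Centre of the upper face of the tray's dark blue mat, 250 mm (its x) by 200 mm (its y), 3 mm thick, fixed to the desk. It may lie to the left or to the right.
- hopper_in (a point): Centre of the inner floor of the open feed hopper of the grey counting machine (fixed, left or right of the robot), 45 mm above the desk. The hopper is 184 by 184 mm inside, walls 8 mm thick, rims 65 mm above this point. Along the machine's +x side runs a white control shelf 70 mm wide, 200 mm long, 85 mm above the desk. x and y are parallel to the walls.
- start_top (a point): Centre of the top face of the round green start button (32 mm in diameter) on the machine's control shelf, 135 mm along +x and 55 mm along +y of the hopper's centre; its top stands 103 mm above the desk when up and 97 mm when fully down. It is pushed straight down; the black collar round it is 97 mm above the desk.
- start (a joint): Travel of the start button in m: 0 up, 0.006 fully down; a spring returns it, about 5 N hold it fully down.
- stapler_center (a point): Centre of a blue and black stapler, 120 by 32 mm and 38 mm high, lying along its x among the tokens; not part of the job.
- mouse_center (a point): Centre of a black computer mouse, 105 by 60 mm and 30 mm high, on the far side of the desk; not part of the job.
- tray: The same aluminium tray; origin at the centre of its underside, 3 mm below point tray_mid, same axes. It weighs about 0.2 kg empty. Tokens start to slide on it at a slope of about 25 to 36 degrees.
There are look-alikes about, which are no part of the job. Of the things shaped like the tray, the aluminium one is meant.

How it is judged:
By the outcome, as a careful person would: the job done as asked, in the order asked, and still so for the second after the job is handed in, with the robot touching nothing.
Of token0, token1, token2, token3, token4, token5 only 3 to 5 are there at a start; the rules pass over those that are not, and their reading is None.
At some moment in a run one of token0, token1, token2, token3, token4, token5, tray may be knocked a few centimetres aside while the robot is not near it.
It also fails if it takes over 210 s, if anything falls off the work surface, if the arm or the gripper's body presses on something with over 40 N, if the wrist force passes 120 N, or if a joint passes its speed limit or range.

## Robot

A 6-joint arm with a two-finger parallel gripper is mounted at the origin on the work surface. World frame = base frame: x ahead of the robot, y to its left, z up, the work surface at z = 0. Lengths are in m, angles in rad, forces in N, time in s.
With the tool pointing down it reaches from about 0.35 to 0.975 m from the base axis. Payload 4.9 kg.
Tool frame: the origin (TCP) lies at the very end of the fingers, on their centre line; the grasp point (between the pads) lies 19 mm behind it; z points along the fingers, x is the direction in which the jaws open and shut, and the axes are right-handed (so a half turn about z gives the same grasp; the last joint's range is limited). The gripper opens to 85 mm and grips with 20 to 120 N. Pads are 22 mm wide; open, the fingers measure 114 mm over their backs; the gripper's body (76 mm by 85 mm) begins 54 mm behind the grasp point. The pads swing forward as they close: fully open they stand 13 mm farther back than shut.
Start: joints at [1.185, 0.053, 1.613, -0, 1.476, -0.119], TCP at [0.165, 0.603, 0.2] pointing down, gripper open.
Joint ranges: [-3.01, 3.01], [-1.01, 2.22], [0.06, 2.58], [-1.02, 4.17], [0.09, 2.62], [-3.14, 3.14]. Speed limits (rad/s): [2.57, 2.57, 3.14, 3.14, 3.14, 3.14].

## Interface

Orientations are given as a unit quaternion [w, x, y, z].
In Python, from plant import * gives the robot as it stands.
- The arm moves only by the shell command python3 -m inch 'ROWS'. ROWS is text: rows parted by semicolons, each of 7 numbers parted by spaces: the shift along the tool's x, y, z in m, then the turn, a rotation vector about the tool's x, y, z in rad, then the closure, from 0 (fully open) to 1 (shut). A call has 1 to 10 rows; each row shifts and turns the commanded pose from where the row before left it, along the tool's axes as they then stand; what a row does not reach is not made up. A row lasts 1/12 s, in which the tool goes at most 41.7 mm and 7.16 degrees, less where a joint would pass 70% of its speed; a pose out of reach is approached as far as the arm can. A call with a gripper value outside its range is refused whole. The fingers move at their own pace and stop on an object; the grip force is fixed at half the most. Time passes only in rows, so rows that do not move let the fingers close. It gives the time, the measured TCP pose, the force and the opening at its end, in the units of the state.
- state(): the state, without advancing time (a new reading comes with each control period).
- grab_frame(name): name is "scene" or "top" or "wrist"; returns the picture (400x640x3 uint8, blue, green, red); there is no depth.
- camera_info(name): a dict with "vertical_fov" (degrees; the focal length in pixels is half the picture's height over the tangent of half this angle, whatever the lens; pixels are square), "cx", "cy" (the principal point, pixels), "origin" and "rotation" of the camera in the world. Camera axes: x right, y down, z forward; pixel columns grow to the right and rows downward; lengths in m; the calibration is good to about 2 mm. A picture is of the moment at which its call begins: read the wrist's pose just before it. camera_info takes no time and is no camera call; for the wrist camera it gives the pose at the moment of the call.
- job_done(): hands the job in, once; it reports no verdict.
The state is a dict: "time": time; "joint_pos": joint angles; "joint_vel": joint speeds; "joint_efforts": joint torques, N m; "tool_pos": TCP position; "tool_rot": TCP orientation; "contact_force": force on the tool from outside, world axes, zero at the start; "ft_torque": the same for the moment, N m; "gripper_width": opening from 0.0 (shut) to 1.0 (fully open).
Only numpy, scipy, OpenCV 4.12 (cv2) and the standard library are available. Lean on these libraries where they do the work, as an engineer would, in place of code of your own. Each camera call takes 0.05 s, during which the arm holds its last target.

## Working session

There is one attempt and no reset: what is moved stays moved. The work goes in short steps, Python scripts to look and compute and a shell command to move; the robot and the scene stay as the last step left them, time stands still between calls to the robot, and variables do not carry over. Pictures are saved under pics/ and viewed, and the job is handed in when it is done.

```bash
ls; mkdir -p pics; python3 - <<'E'
from plant import *
import cv2
print(state())
for n in ["scene","top","wrist"]:
    print(n,camera_info(n)); cv2.imwrite(f"pics/{n}0.png",grab_frame(n))
E
```

```text
pics
{'time': 0.0, 'joint_pos': array([ 1.18501597e+00,  5.33609747e-02,  1.61428261e+00, -3.18112526e-05,
        1.47598756e+00, -1.19016448e-01]), 'joint_vel': array([ 0.00126431, -0.000819  ,  0.00058231,  0.0008982 ,  0.00078895,
        0.00134388]), 'joint_efforts': array([ 2.29700081e-04, -3.93697250e+01, -3.70170879e+01, -1.33702706e-04,
        7.11031607e-03, -4.51980341e-06]), 'tool_pos': array([0.16451829, 0.60225316, 0.19826733]), 'tool_rot': array([ 5.31535345e-04,  7.94860662e-01,  6.06791141e-01, -8.69818754e-04]), 'contact_force': array([0.60898564, 0.10178719, 0.77146498]), 'ft_torque': array([-0.00532289,  0.06505723,  0.01963785]), 'gripper_width': 0.99910184208588}
scene {'vertical_fov': 50.231293971646814, 'cx': 322.4741357992421, 'cy': 198.22226527123135, 'origin': array([0.95623308, 0.30665261, 1.01554009]), 'rotation': array([-0.13951433,  0.4958724 ,  0.82447378, -0.23428466])}
top {'vertical_fov': 42.025271081700936, 'cx': 326.9148426058482, 'cy': 199.91413974477328, 'origin': array([0.35610599, 0.00709299, 1.59678284]), 'rotation': array([ 0.03805157, -0.70600766,  0.7068468 , -0.0217456 ])}
wrist {'vertical_fov': 60.40742422428666, 'cx': 322.6170885983462, 'cy': 205.32291543803186, 'origin': array([0.08828578, 0.62351162, 0.372761  ]), 'rotation': array([0.12463875, 0.78518019, 0.59932371, 0.09363944])}
```

View pics/scene0.png

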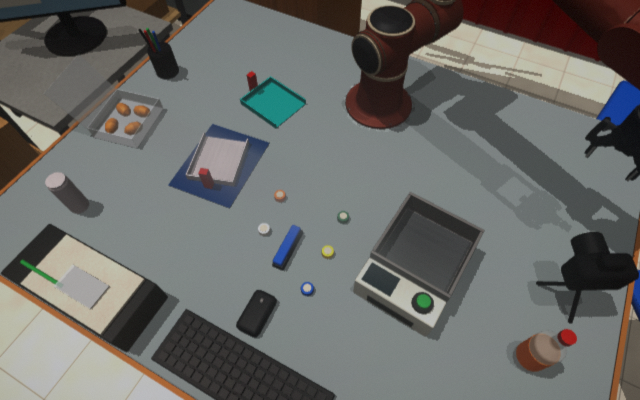

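View pics/top0.png

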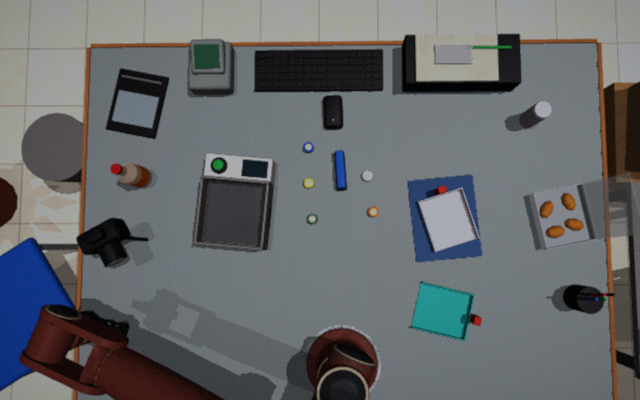

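View pics/wrist0.png

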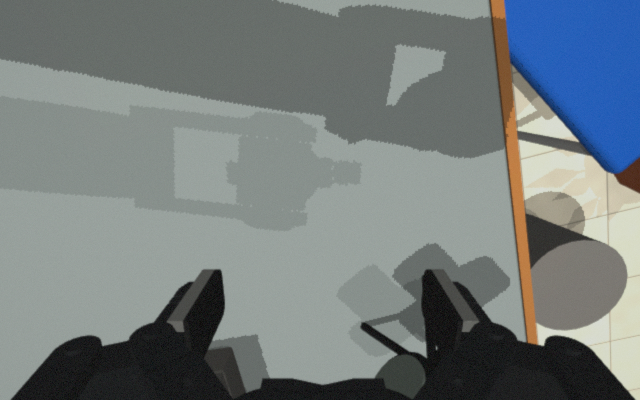

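The top view shows five tokens: blue (308,147), yellow (308,183), green (312,219), white (367,176) and orange (373,212). The aluminium tray lies on the mat at (447,220) and the machine is at (235,215), with its green button at (218,165).

```bash
cat > h.py <<'E'
from plant import *
import numpy as np, cv2
from scipy.spatial.transform import Rotation as R
def q2R(q): return R.from_quat([q[1],q[2],q[3],q[0]])
def ray(ci,px):
    f=200/np.tan(np.radians(ci["vertical_fov"]/2))
    d=np.array([(px[0]-ci["cx"])/f,(px[1]-ci["cy"])/f,1.])
    return np.array(ci["origin"]),q2R(ci["rotation"]).apply(d)
def onz(ci,px,z):
    o,d=ray(ci,px); return o+d*(z-o[2])/d[2]
def proj(ci,p):
    f=200/np.tan(np.radians(ci["vertical_fov"]/2))
    c=q2R(ci["rotation"]).inv().apply(np.array(p)-ci["origin"])
    return c[:2]/c[2]*f+[ci["cx"],ci["cy"]]
def blobs(m,lo=15):
    n,l,s,c=cv2.connectedComponentsWithStats(m.astype(np.uint8))
    return [(c[i].round(1),s[i][4],s[i][:4]) for i in range(1,n) if s[i][4]>=lo]
def pos():
    s=state(); Rm=q2R(s["tool_rot"]); return s,Rm
def delta(p,yaw=None):
    """shift in tool axes from current TCP to world p"""
    s,Rm=pos(); d=Rm.inv().apply(np.array(p)-s["tool_pos"]); return d.round(4)
E
python3 - <<'E'
from h import *
ci=camera_info("top"); im=cv2.imread("pics/top0.png")
hsv=cv2.cvtColor(im,cv2.COLOR_BGR2HSV); 
for name,(u,v) in dict(blue=(308,147),yellow=(308,183),green=(312,219),white=(367,176),orange=(373,212)).items():
    p=im[v-9:v+10,u-9:u+10].astype(int)
    bg=np.median(im[v-9:v+10,u-9:u+10].reshape(-1,3),0)
    m=np.abs(p-bg).sum(2)>45
    b=max(blobs(m,5),key=lambda x:x[1]); c=b[0]+[u-9,v-9]
    print(name,c,b[1],onz(ci,c,0.012).round(4), im[v,u], p[m].mean(0).round())
print(onz(ci,(441,189),.07),onz(ci,(343,365),0))
big=cv2.resize(im[130:280,180:500],None,fx=2.5,fy=2.5,interpolation=cv2.INTER_CUBIC)
cv2.imwrite("pics/t1.png",big)
E
```

```text
blue [307.7 147.6] 116 [0.6526 0.1029 0.012 ] [151 165 169] [128.  98.  85.]
yellow [308.  183.1] 113 [0.5424 0.1017 0.012 ] [154 165 168] [ 90. 143. 144.]
green [311.3 218.8] 108 [0.4329 0.0913 0.012 ] [153 164 170] [ 98. 110.  93.]
white [366.3 175.7] 105 [ 0.5647 -0.077   0.012 ] [154 168 169] [145. 145. 144.]
orange [372.1 211.7] 123 [ 0.4542 -0.0939  0.012 ] [154 167 170] [ 87. 114. 141.]
[ 0.51702455 -0.29248925  0.07      ] [-0.00490706 -0.00415667  0.        ]
```

View pics/t1.png

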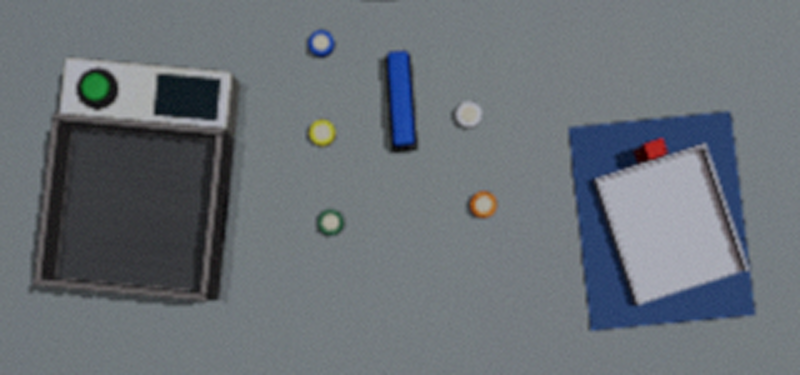

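```bash
python3 - <<'E'
from h import *
ci=camera_info("top"); im=cv2.imread("pics/top0.png")
g=lambda z,u,v:onz(ci,(180+(u+.5)/2.5-.5,130+(v+.5)/2.5-.5),z)
# tray bright
hsv=cv2.cvtColor(im,cv2.COLOR_BGR2HSV)
m=(hsv[...,2]>150)&(hsv[...,1]<60); m[:, :405]=0;m[:,485:]=0;m[:170]=0;m[265:]=0
cs,_=cv2.findContours(m.astype(np.uint8),0,2); c=max(cs,key=cv2.contourArea)
r=cv2.minAreaRect(c); b=cv2.boxPoints(r); print(b.round(1))
P=[onz(ci,p,.012)[:2].round(4) for p in b];print("tray",P,np.mean(P,0))
m=cv2.inRange(hsv,(100,120,40),(125,255,160)); m[:,:400]=0
cs,_=cv2.findContours(cv2.morphologyEx(m,cv2.MORPH_CLOSE,np.ones((9,9))),0,2); c=max(cs,key=cv2.contourArea)
b=cv2.boxPoints(cv2.minAreaRect(cv2.convexHull(c)));P=np.array([onz(ci,p,.003)[:2] for p in b]);print("mat",P.round(4),P.mean(0).round(4))
for i in range(4):
  d=P[(i+1)%4]-P[i];print(np.linalg.norm(d).round(3),np.degrees(np.arctan2(d[1],d[0])).round(1))
# machine outer corners rim z .110
for n,u,v,z in [("rimNL",31,290,.11),("rimNR",215,298,.11),("rimFL",58,120,.11),("rimFR",232,128,.11),("btn",97,88,.103),("shFL",67,60,.085),("shFR",237,72,.085)]:
  print(n,g(z,u,v).round(4))
print("handle",g(.075,655,147))
m=cv2.inRange(hsv,(0,150,80),(8,255,255)); print([(x[0],x[1],onz(ci,x[0],.07).round(4)) for x in blobs(m,8)])
E
```

```text
[[419.  202. ]
 [457.7 189.1]
 [474.1 238.3]
 [435.4 251.2]]
tray [array([ 0.4836, -0.2365]), array([ 0.5227, -0.3544]), array([ 0.3734, -0.4005]), array([ 0.3346, -0.2835])] [ 0.428575 -0.318725]
mat [[ 0.5483 -0.2021]
 [ 0.5706 -0.4006]
 [ 0.3232 -0.4226]
 [ 0.3008 -0.2268]] [ 0.4357 -0.313 ]
0.2 -83.6
0.248 -174.9
0.197 96.5
0.249 5.7
rimNL [0.3515 0.4274 0.11  ]
rimNR [0.3424 0.216  0.11  ]
rimFL [0.5475 0.4003 0.11  ]
rimFR [0.5376 0.1983 0.11  ]
btn [0.5858 0.3572 0.103 ]
shFL [0.6221 0.3976 0.085 ]
shFR [0.6069 0.1962 0.085 ]
handle [ 0.51796218 -0.29357287  0.075     ]
[(array([115.4, 168.4]), np.int32(82), array([0.5815, 0.6743, 0.07  ])), (array([441.4, 189.6]), np.int32(43), array([ 0.5153, -0.2936,  0.07  ])), (array([477. , 320.3]), np.int32(51), array([ 0.1381, -0.3882,  0.07  ])), (array([ 52.1, 328.1]), np.int32(9), array([0.1119, 0.8446, 0.07  ])), (array([ 49.5, 334.2]), np.int32(15), array([0.0944, 0.8515, 0.07  ])), (array([336. , 333.7]), np.int32(93), array([0.0989, 0.0162, 0.07  ])), (array([104.1, 342.6]), np.int32(32), array([0.071 , 0.6898, 0.07  ])), (array([ 95. , 347.8]), np.int32(8), array([0.0561, 0.716 , 0.07  ]))]
```

```bash
python3 -m inch '0 0 0 0 0 0.12 0.4;0 0 0 0 0 0.12 0.4;0 0 0 0 0 0.12 0.4;0 0 0 0 0 0.12 0.4;0 0 0 0 0 0.12 0.4;0 0 0 0 0 0.12 0.4;0 0 0 0 0 0.12 0.4;0 0 0 0 0 0.12 0.4;0 0 0 0 0 0.045 0.4;0 0 0 0 0 0 0.4'; python3 - <<'E'
from h import *
s,Rm=pos();print(Rm.as_matrix().round(3),s["gripper_width"])
for p in [(.433,.091,.12)]:print(delta(p))
E
```

```text
time: 0.98
tool_pos: [0.1647, 0.6026, 0.199]
tool_rot: [0.0, 0.989, 0.149, -0.0]
contact_force: [-0.2, 0.2, 0.8]
gripper_width: 0.601
[[ 0.956  0.294 -0.   ]
 [ 0.294 -0.956 -0.001]
 [-0.001  0.001 -1.   ]] 0.6011884999175747
[0.1061 0.5678 0.0793]
```

```bash
python3 -m inch '0.007 0.038 0 0 0 0 0.4;0.007 0.038 0 0 0 0 0.4;0.007 0.038 0 0 0 0 0.4;0.007 0.038 0 0 0 0 0.4;0.007 0.038 0 0 0 0 0.4;0.007 0.038 0 0 0 0 0.4;0.007 0.038 0 0 0 0 0.4;0.007 0.038 0 0 0 0 0.4;0.007 0.038 0 0 0 0 0.4;0.007 0.038 0 0 0 0 0.4'; python3 -m inch '0.007 0.038 0 0 0 0 0.4;0.007 0.038 0 0 0 0 0.4;0.007 0.038 0 0 0 0 0.4;0.007 0.038 0 0 0 0 0.4;0.007 0.036 0 0 0 0 0.4;0 0 0 0 0 0 0.4';python3 - <<'E'
from h import *
print(delta((.433,.091,.12)))
cv2.imwrite("pics/w1.png",grab_frame("wrist"))
E
```

```text
time: 1.82
tool_pos: [0.3439, 0.2587, 0.1995]
tool_rot: [-0.0, 0.989, 0.15, 0.0]
contact_force: [0.8, 0.3, 0.6]
gripper_width: 0.598
time: 2.32
tool_pos: [0.4343, 0.0861, 0.1995]
tool_rot: [0.001, 0.989, 0.146, 0.0]
contact_force: [-0.7, 0.5, -0.9]
gripper_width: 0.6
[ 0.0001 -0.0053  0.0795]
```

View pics/w1.png

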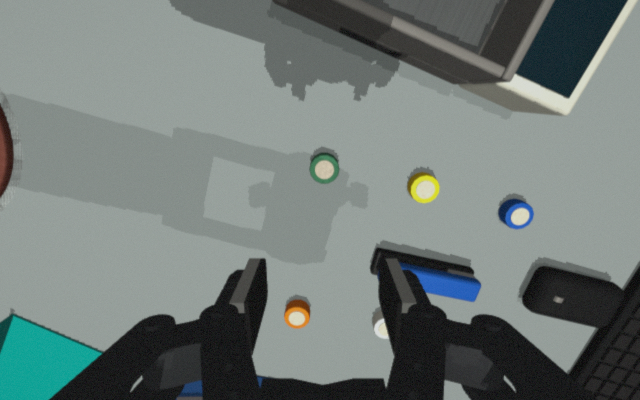

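The wrist view shows the green token at (324,168), yellow at (425,189), blue at (516,215) and orange at (297,315). I'll measure from it.

```bash
cat >> h.py <<'E'
def tokens_wrist(name="wrist",zz=.018):
    ci=camera_info(name); im=grab_frame(name)
    hsv=cv2.cvtColor(im,cv2.COLOR_BGR2HSV)
    # pale paper dot: warm bright
    i=im.astype(int); m=(i[...,2]-i[...,0]>8)&(i[...,2]>140)&(i[...,1]-i[...,0]>3)&(hsv[...,1]<70)
    out=[]
    for c,a,bb in blobs(m,15):
        out.append((c,a,onz(ci,c,zz).round(4)))
    return im,out
E
python3 - <<'E'
from h import *
im,o=tokens_wrist()
for x in o: print(x)
im,o=tokens_wrist("top")
for x in o: print(x)
E
```

```text
(array([577.9,  73.3]), np.int32(1818), array([0.6407, 0.2538, 0.018 ]))
(array([525.9,  84.1]), np.int32(17), array([0.5972, 0.2303, 0.018 ]))
(array([324.5, 172.4]), np.int32(273), array([0.4347, 0.0893, 0.018 ]))
(array([425.3, 192.3]), np.int32(244), array([0.5447, 0.0998, 0.018 ]))
(array([519.7, 219.2]), np.int32(215), array([0.6559, 0.1013, 0.018 ]))
(array([296.6, 320.5]), np.int32(169), array([ 0.4558, -0.0971,  0.018 ]))
(array([383.3, 332. ]), np.int32(97), array([ 0.5628, -0.0821,  0.018 ]))
(array([7.2, 3.4]), np.int32(59), array([1.1217, 1.064 , 0.018 ]))
(array([51.7, 57.5]), np.int32(3320), array([0.9429, 0.9122, 0.018 ]))
(array([120.1,   3.5]), np.int32(62), array([1.1172, 0.7001, 0.018 ]))
(array([206.8,  22.3]), np.int32(263), array([1.0527, 0.4221, 0.018 ]))
(array([236.3,   2.7]), np.int32(41), array([1.1157, 0.3296, 0.018 ]))
(array([286. ,  25.9]), np.int32(314), array([1.0384, 0.1719, 0.018 ]))
(array([377.3,  16. ]), np.int32(74), array([ 1.0675, -0.1144,  0.018 ]))
(array([456.5,  56.4]), np.int32(2919), array([ 0.9354, -0.3582,  0.018 ]))
(array([590.1,  3
[... 1457 characters left out ...]
nt32(23), array([ 0.5654, -0.0791,  0.018 ]))
(array([308.4, 182.5]), np.int32(30), array([0.5435, 0.1001, 0.018 ]))
(array([373. , 211.5]), np.int32(26), array([ 0.4545, -0.0962,  0.018 ]))
(array([619.1, 252.2]), np.int32(535), array([ 0.3318, -0.8273,  0.018 ]))
(array([  3. , 250.4]), np.int32(16), array([0.337 , 1.0359, 0.018 ]))
(array([ 73.3, 262.8]), np.int32(121), array([0.2994, 0.8166, 0.018 ]))
(array([ 68.1, 362.1]), np.int32(247), array([0.0035, 0.8201, 0.018 ]))
(array([358.8, 379. ]), np.int32(72), array([-0.041 , -0.0506,  0.018 ]))
(array([ 11., 392.]), np.int32(28), array([-0.0848,  0.9892,  0.018 ]))
(array([ 43.6, 394.7]), np.int32(91), array([-0.092 ,  0.8901,  0.018 ]))
```

```bash
python3 -m inch '0.001 -0.0035 0.04 0 0 0 0.4;0 0 0.04 0 0 0 0.4;0 0 0.04 0 0 0 0.4;0 0 0.04 0 0 0 0.4;0 0 0.02 0 0 0 0.4;0 0 0.014 0 0 0 0.4;0 0 0 0 0 0 0.4'; python3 -m inch '0 0 0 0 0 0 1;0 0 0 0 0 0 1;0 0 0 0 0 0 1;0 0 0 0 0 0 1;0 0 0 0 0 0 1;0 0 0 0 0 0 1'
```

```text
time: 3.05
tool_pos: [0.428, 0.0961, 0.0016]
tool_rot: [-0.001, 0.989, 0.151, -0.004]
contact_force: [0.5, 1.4, 1.0]
gripper_width: 0.599
time: 3.55
tool_pos: [0.433, 0.0947, 0.0063]
tool_rot: [0.0, 0.989, 0.149, 0.001]
contact_force: [0.3, -0.4, 0.4]
gripper_width: -0.001
```

```bash
python3 - <<'E'
from h import *
for k in range(3): print(state()["tool_pos"],state()["tool_rot"])
a=grab_frame("wrist");b=grab_frame("top");cv2.imwrite("pics/w2.png",np.vstack([a[150:],cv2.resize(b[100:260,220:480],(640,394))])[:600])
print(state()["tool_pos"])
E
```

```text
[0.43297899 0.09465562 0.00631035] [7.84278429e-05 9.88848692e-01 1.48921711e-01 7.62471969e-04]
[0.43297899 0.09465562 0.00631035] [7.84278429e-05 9.88848692e-01 1.48921711e-01 7.62471969e-04]
[0.43297899 0.09465562 0.00631035] [7.84278429e-05 9.88848692e-01 1.48921711e-01 7.62471969e-04]
[0.43261846 0.09459422 0.00588688]
```

View pics/w2.png

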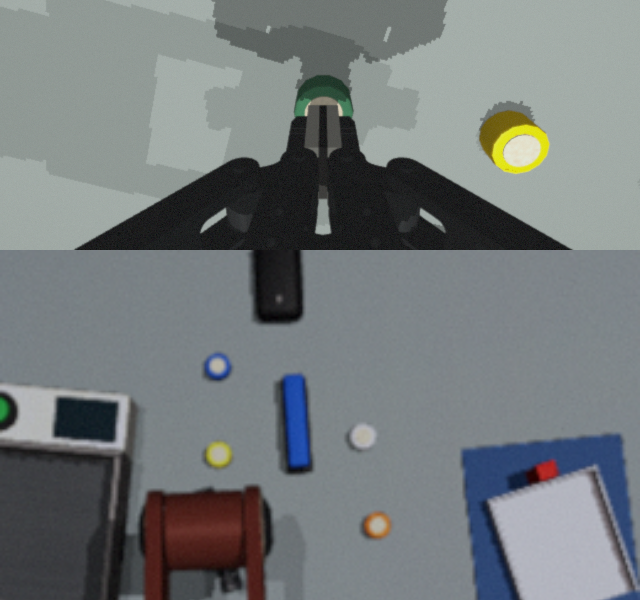

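Closing squeezed or missed the green token. It sits just ahead of the shut fingers, towards +y. I'll lift and measure again.

```bash
python3 -m inch '0 0 -0.04 0 0 0 1;0 0 -0.04 0 0 0 0.4;0 0 -0.04 0 0 0 0.4;0 0 0 0 0 0 0.4;0 0 0 0 0 0 0.4;0 0 0 0 0 0 0.4'; cat >> h.py <<'E'
def col(name,lo,hi,z,roi=None,n=10):
    ci=camera_info(name); im=grab_frame(name); m=cv2.inRange(cv2.cvtColor(im,cv2.COLOR_BGR2HSV),lo,hi)
    return [(c,a,onz(ci,c,z).round(4)) for c,a,_ in blobs(m,n)]
def near(name,cx,cy,r=.2,z=.018):
    im,o=tokens_wrist(name,z)
    return im,[x for x in o if np.hypot(x[2][0]-cx,x[2][1]-cy)<r]
E
python3 - <<'E'
from h import *
im,o=near("wrist",.45,.05)
for x in o: print(x)
print(state()["tool_pos"]); cv2.imwrite("pics/w3.png",im)
E
```

```text
time: 4.15
tool_pos: [0.4322, 0.0946, 0.1253]
tool_rot: [-0.0, 0.989, 0.149, 0.0]
contact_force: [-0.1, -0.9, -0.5]
gripper_width: 0.6
(array([323.7, 198.3]), np.int32(415), array([0.4346, 0.0891, 0.018 ]))
(array([447. , 222.7]), np.int32(367), array([0.5445, 0.0995, 0.018 ]))
(array([289.6, 370.8]), np.int32(222), array([ 0.4556, -0.097 ,  0.018 ]))
[0.43141939 0.09453554 0.1241475 ]
```

View pics/w3.png

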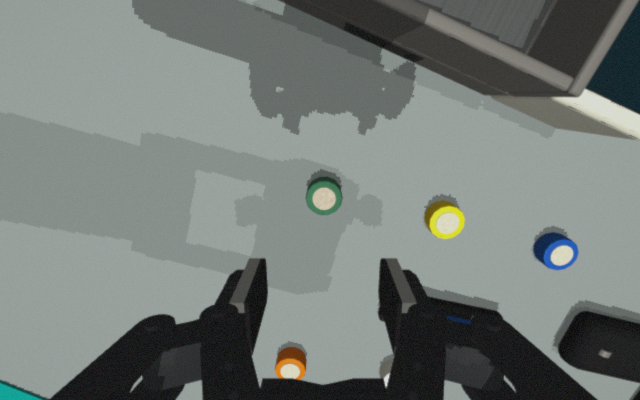

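```bash
python3 - <<'E'
from h import *
ci=camera_info("wrist"); s=state()
print(proj(ci,s["tool_pos"]),ci["origin"]-s["tool_pos"],q2R(s["tool_rot"]).inv().apply(ci["origin"]-s["tool_pos"]))
print((q2R(s["tool_rot"]).inv()*q2R(ci["rotation"])).as_matrix().round(3))
for q in (.02,.04):print(proj(ci,s["tool_pos"]+[0,0,q]))
E
python3 -m inch '0 0 0 0 0 0 1;0 0 0 0 0 0 1;0 0 0 0 0 0 1;0 0 0 0 0 0 1;0 0 0 0 0 0 1;0 0 0 0 0 0 1'
python3 - <<'E'
from h import *
cv2.imwrite("pics/w4.png",grab_frame("wrist"))
im=grab_frame("scene");cv2.imwrite("pics/s4.png",im)
E
```

```text
[322.9844962  244.07674008] [-0.02301939  0.0756153   0.17441941] [-1.06915447e-04 -7.91369837e-02 -1.74376100e-01]
[[ 1.    -0.    -0.   ]
 [ 0.001  0.951  0.309]
 [ 0.    -0.309  0.951]]
[322.92604279 260.74351314]
[322.85297743 281.57657911]
time: 4.7
tool_pos: [0.4322, 0.0946, 0.1253]
tool_rot: [-0.0, 0.989, 0.149, -0.0]
contact_force: [-0.1, 0.4, -0.2]
gripper_width: -0.001
```

View pics/w4.png

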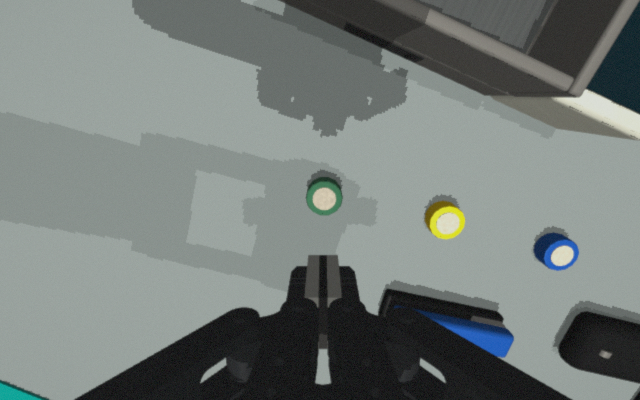

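View pics/s4.png

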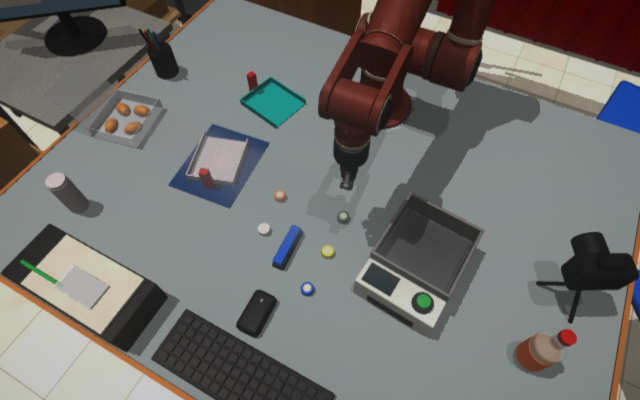

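```bash
python3 - <<'E'
from h import *
im=cv2.imread("pics/s4.png"); ci=camera_info("scene"); s=state()
c=im[140:230,300:390]; big=cv2.resize(c,None,fx=6,fy=6,interpolation=cv2.INTER_CUBIC)
p=s["tool_pos"]
for dz,colr in ((0,(0,0,255)),(.02,(0,255,0)),(.04,(255,0,0))):
    q=proj(ci,p+[0,0,dz]); print(q); cv2.circle(big,tuple(((q-[300,140]+.5)*6).astype(int)),3,colr,-1)
cv2.imwrite("pics/s4z.png",big)
print(proj(ci,(.4346,.089,.018)))
E
```

```text
[347.07553238 193.52985059]
[347.46108959 189.12903255]
[347.85953755 184.5810773 ]
[342.94067049 214.72008331]
```

View pics/s4z.png

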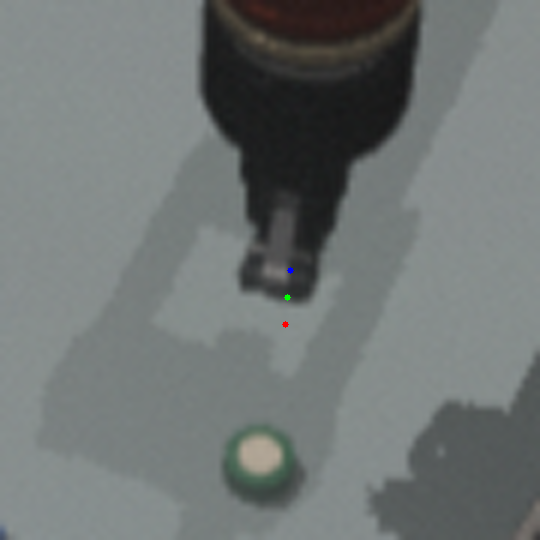

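```bash
python3 - <<'E'
from h import *
s=state();a=ray(camera_info("scene"),(345.9,188.0));print(s["tool_pos"])
for row in (256,260,264):
    b=ray(camera_info("wrist"),(323,row))
    d1,d2=a[1],b[1];A=np.array([d1,-d2]).T
    t=np.linalg.lstsq(A,b[0]-a[0],rcond=None)[0]
    P=(a[0]+t[0]*d1);Q=b[0]+t[1]*d2
    print(row,P.round(4),Q.round(4),q2R(s["tool_rot"]).inv().apply((P+Q)/2-s["tool_pos"]).round(4))
E
```

```text
[0.43235269 0.0946475  0.12546682]
256 [0.4304 0.0895 0.1441] [0.4321 0.0953 0.1416] [-0.0017  0.0018 -0.0174]
260 [0.4312 0.0898 0.1454] [0.4325 0.0941 0.1435] [-0.0013  0.0024 -0.019 ]
264 [0.432  0.0902 0.1467] [0.4329 0.0929 0.1455] [-0.0009  0.003  -0.0206]
```

Triangulating from both views puts the fingertips about 19 mm above the reported TCP, so the grasp closed over the token's top. I'll go lower, in steps, watching the force.

```bash
python3 -m inch '0.0005 0.006 0 0 0 0 0.4;0 0 0.035 0 0 0 0.4;0 0 0.035 0 0 0 0.4;0 0 0.03 0 0 0 0.4;0 0 0.02 0 0 0 0.4;0 0 0 0 0 0 0.4;0 0 0 0 0 0 0.4';python3 -m inch '0 0 0.007 0 0 0 0.4;0 0 0 0 0 0 0.4;0 0 0 0 0 0 0.4';python3 -m inch '0 0 0.005 0 0 0 0.4;0 0 0 0 0 0 0.4;0 0 0 0 0 0 0.4'; python3 - <<'E'
from h import *
im=grab_frame("wrist");cv2.imwrite("pics/w5.png",im)
E
```

```text
time: 5.38
tool_pos: [0.4337, 0.0887, 0.0048]
tool_rot: [-0.0, 0.989, 0.149, -0.001]
contact_force: [-0.0, -0.8, 0.4]
gripper_width: 0.602
time: 5.63
tool_pos: [0.4357, 0.089, -0.0002]
tool_rot: [0.0, 0.989, 0.149, 0.001]
contact_force: [-0.4, -0.3, -0.1]
gripper_width: 0.596
time: 5.88
tool_pos: [0.4346, 0.0891, -0.0064]
tool_rot: [0.0, 0.989, 0.149, 0.0]
contact_force: [-0.2, -0.0, -0.6]
gripper_width: 0.602
```

View pics/w5.png

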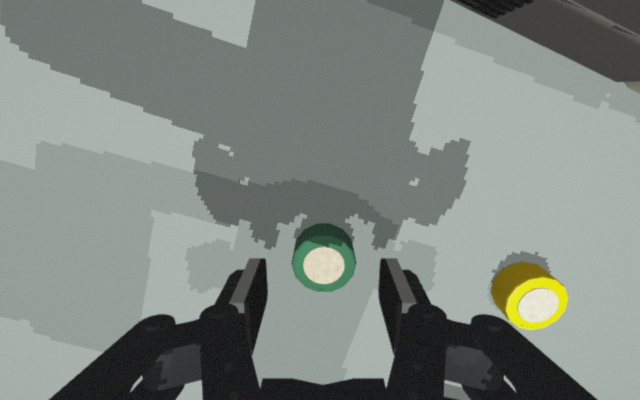

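```bash
python3 -m inch '0 0 0.004 0 0 0 0.4;0 0 0 0 0 0 0.4;0 0 0.003 0 0 0 0.4;0 0 0 0 0 0 0.4;0 0 0 0 0 0 0.4'; python3 -m inch '0 0 0 0 0 0 0.6;0 0 0 0 0 0 0.8;0 0 0 0 0 0 1;0 0 0 0 0 0 1;0 0 0 0 0 0 1'
```

```text
time: 6.35
tool_pos: [0.4343, 0.089, -0.0138]
tool_rot: [-0.0, 0.989, 0.149, -0.0]
contact_force: [-0.1, -0.4, 0.0]
gripper_width: 0.6
time: 6.77
tool_pos: [0.4346, 0.089, -0.0134]
tool_rot: [0.0, 0.989, 0.149, 0.0]
contact_force: [0.4, 0.2, 0.4]
gripper_width: 0.003
```

```bash
python3 - <<'E'
from h import *
im=grab_frame("wrist");cv2.imwrite("pics/w6.png",im);im=grab_frame("scene");cv2.imwrite("pics/s6.png",cv2.resize(im[140:260,260:430],None,fx=4,fy=4))
E
```

```text
(no output)
```

View pics/w6.png

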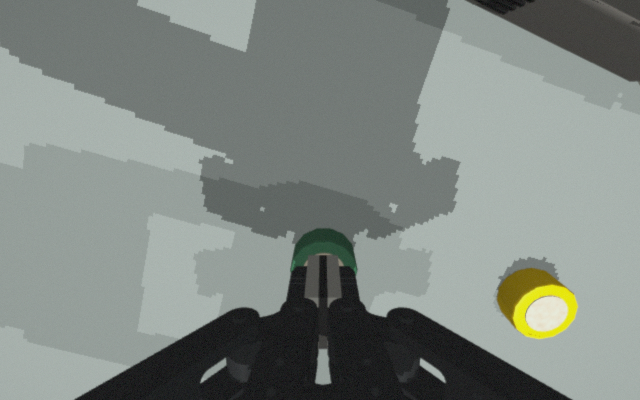

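View pics/s6.png

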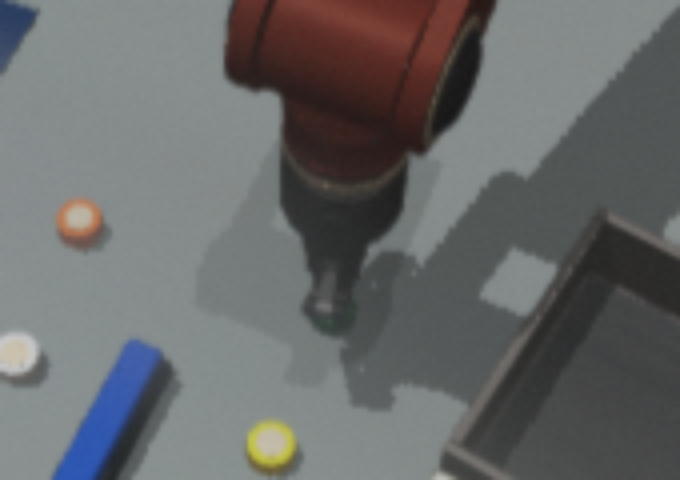

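```bash
python3 -m inch '0 0 0 0 0 0 0.4;0 0 0 0 0 0 0.4;0 0 0 0 0 0 0.4;0 0 0 0 0 0 0.4'; python3 - <<'E'
from h import *
s=state();ci=camera_info("wrist")
im,o=near("wrist",.45,.1)
for x in o:print(x)
print(s["tool_pos"],ci["origin"],q2R(s["tool_rot"]).inv().apply(ci["origin"]-s["tool_pos"]))
for z in (-.02,-.01,.01,.02,.03):
    c2=dict(ci);c2["origin"]=ci["origin"]+[0,0,z]
    print(z,[onz(c2,x[0],.018).round(4) for x in o])
cv2.imwrite("pics/w7.png",im)
b=grab_frame("scene");cv2.imwrite("pics/s7.png",cv2.resize(b[150:240,290:410],None,fx=6,fy=6))
print(camera_info("scene")["origin"])
E
```

```text
time: 7.2
tool_pos: [0.4346, 0.0891, -0.0135]
tool_rot: [0.0, 0.989, 0.149, 0.0]
contact_force: [0.1, -0.5, 0.9]
gripper_width: 0.566
(array([323.5, 272.4]), np.int32(1299), array([0.4348, 0.089 , 0.018 ]))
(array([576.7, 301. ]), np.int32(15), array([0.5556, 0.1101, 0.018 ]))
(array([546.3, 313.2]), np.int32(1133), array([0.545 , 0.0996, 0.018 ]))
[ 0.43459105  0.08907232 -0.01348571] [0.41116463 0.16464502 0.16086928] [-1.20867702e-04 -7.91186938e-02 -1.74355703e-01]
-0.02 [array([0.4315, 0.0996, 0.018 ]), array([0.5354, 0.1177, 0.018 ]), array([0.5263, 0.1087, 0.018 ])]
-0.01 [array([0.4332, 0.0943, 0.018 ]), array([0.5455, 0.1139, 0.018 ]), array([0.5356, 0.1042, 0.018 ])]
0.01 [array([0.4365, 0.0837, 0.018 ]), array([0.5657, 0.1062, 0.018 ]), array([0.5544, 0.0951, 0.018 ])]
0.02 [array([0.4381, 0.0784, 0.018 ]), array([0.5759, 0.1024, 0.018 ]), array([0.5638, 0.0905, 0.018 ])]
0.03 [array([0.4398, 0.0731, 0.018 ]), array([0.586 , 0.0986, 0.018 ]), array([0.5731, 0.086 , 0.018 ])]
[0.95623308 0.30665261 1.01554009]
```

View pics/s7.png

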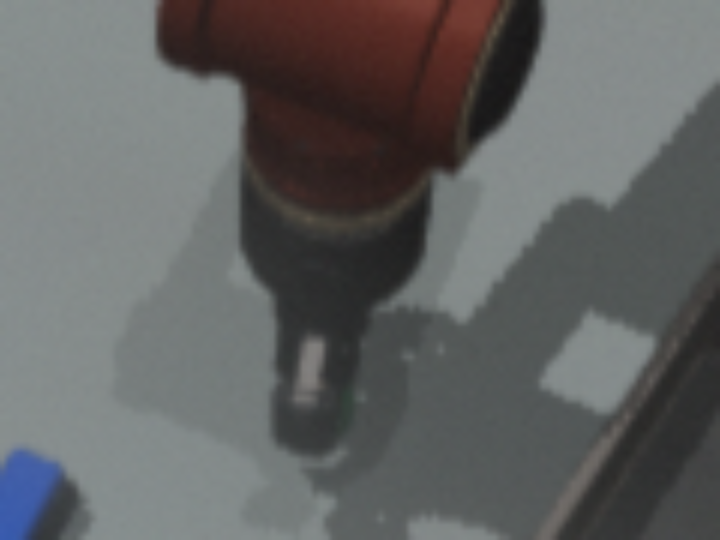

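View pics/w7.png

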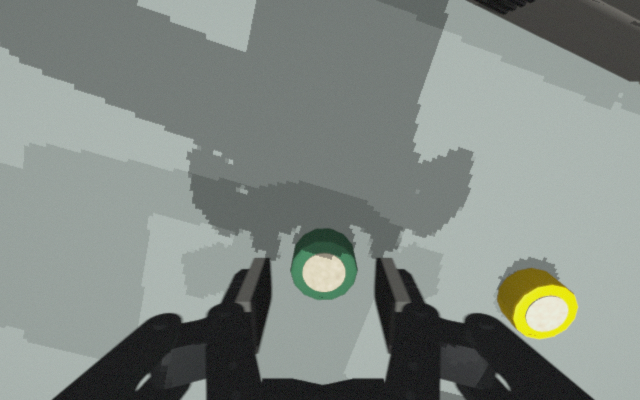

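The finger spacing in the wrist view puts the tips even higher, about 33 mm above the reported TCP. I'll keep going down slowly and watch the force.

```bash
for i in 1 ; do python3 -m inch '0 0 0.004 0 0 0 0.4;0 0 0 0 0 0 0.4;0 0 0 0 0 0 0.4'; python3 -m inch '0 0 0.004 0 0 0 0.4;0 0 0 0 0 0 0.4;0 0 0 0 0 0 0.4'; done; python3 - <<'E'
from h import *
im=grab_frame("wrist");cv2.imwrite("pics/w8.png",im)
E
```

```text
time: 7.55
tool_pos: [0.4342, 0.089, -0.0179]
tool_rot: [-0.0, 0.989, 0.149, -0.0]
contact_force: [-0.2, -0.7, -0.3]
gripper_width: 0.601
time: 7.8
tool_pos: [0.4342, 0.089, -0.0219]
tool_rot: [-0.0, 0.989, 0.149, -0.0]
contact_force: [-0.2, -0.9, -0.7]
gripper_width: 0.602
```

View pics/w8.png

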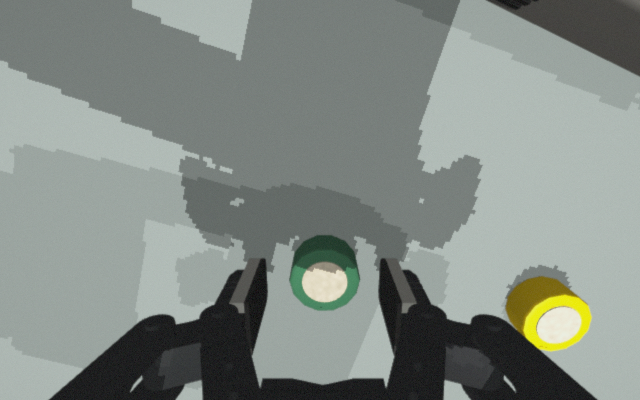

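```bash
python3 -m inch '0 0 0.004 0 0 0 0.4;0 0 0 0 0 0 0.4;0 0 0 0 0 0 0.4'; python3 -m inch '0 0 0.003 0 0 0 0.4;0 0 0 0 0 0 0.4;0 0 0 0 0 0 0.4';python3 -m inch '0 0 0 0 0 0 0.55;0 0 0 0 0 0 0.7;0 0 0 0 0 0 0.8;0 0 0 0 0 0 0.9;0 0 0 0 0 0 1;0 0 0 0 0 0 1'; python3 - <<'E'
from h import *
im=grab_frame("wrist");cv2.imwrite("pics/w9.png",im)
E
```

```text
time: 8.1
tool_pos: [0.4343, 0.089, -0.0258]
tool_rot: [-0.0, 0.989, 0.149, -0.0]
contact_force: [0.5, 0.2, -0.6]
gripper_width: 0.603
time: 8.35
tool_pos: [0.4344, 0.089, -0.0287]
tool_rot: [-0.0, 0.989, 0.149, -0.0]
contact_force: [-0.0, 0.8, -0.3]
gripper_width: 0.6
time: 8.85
tool_pos: [0.4351, 0.0891, -0.0281]
tool_rot: [0.0, 0.989, 0.149, 0.0]
contact_force: [0.2, 0.6, 3.0]
gripper_width: 0.352
```

View pics/w9.png

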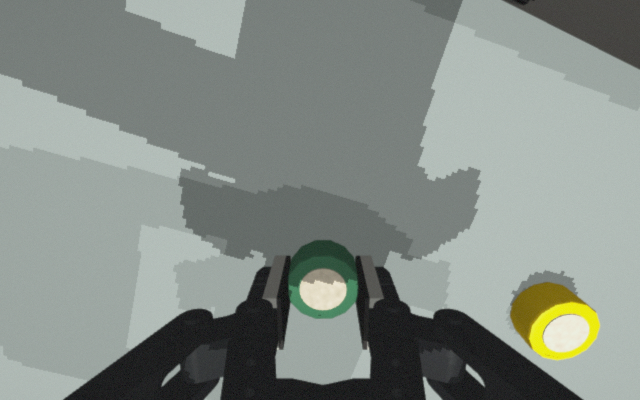

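```bash
python3 -m inch '0 0 -0.036 0 0 0 1;0 0 -0.036 0 0 0 1;0 0 -0.036 0 0 0 1;-0.0096 0.0389 0 0 0 0 1;-0.0096 0.0389 0 0 0 0 1;-0.0096 0.0389 0 0 0 0 1;-0.0096 0.0389 0 0 0 0 1;-0.0096 0.0389 0 0 0 0 1;-0.0096 0.0389 0 0 0 0 1;-0.0096 0.0389 0 0 0 0 1'; python3 -m inch '-0.0096 0.0389 0 0 0 0 1;-0.0096 0.0389 0 0 0 0 1;-0.0096 0.0389 0 0 0 0 1;-0.0096 0.0389 0 0 0 0 1;0 0 0 0 0 0 1;0 0 0 0 0 0 1'; python3 - <<'E'
from h import *
print(delta((.4596,-.351,-.019)))
im=grab_frame("wrist");cv2.imwrite("pics/w10.png",im)
E
```

```text
time: 9.73
tool_pos: [0.4498, -0.1927, 0.079]
tool_rot: [-0.0, 0.989, 0.149, -0.0]
contact_force: [1.2, 0.4, -0.7]
gripper_width: 0.347
time: 10.23
tool_pos: [0.459, -0.3525, 0.0786]
tool_rot: [-0.001, 0.989, 0.147, -0.0]
contact_force: [0.4, 0.3, -0.0]
gripper_width: 0.344
[ 0.001  -0.0011  0.0976]
```

View pics/w10.png

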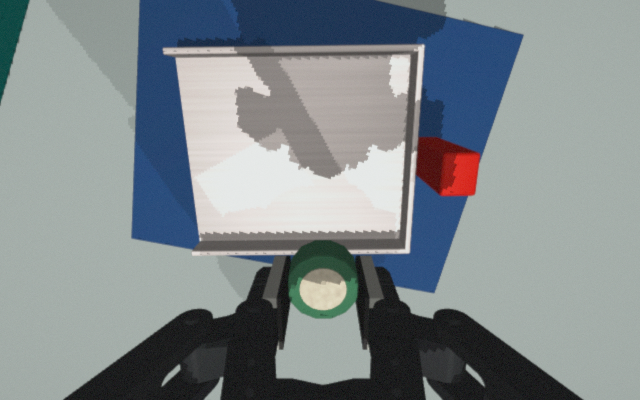

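```bash
python3 - <<'E'
from h import *
ci=camera_info("wrist")
P={n:onz(ci,p,z).round(4) for n,p,z in [("A",(165,49),.025),("B",(423,46),.025),("C",(410,251),.025),("D",(196,254),.025),("post",(459,172),.075)]}
print(P); A,B,C,D=[P[k][:2] for k in "ABCD"]
for a,b in((A,B),(D,C),(A,D),(B,C)):
    d=b-a;print(np.linalg.norm(d),np.degrees(np.arctan2(d[1],d[0])))
print((A+B+C+D)/4)
E
```

```text
{'A': array([ 0.3363, -0.2785,  0.025 ]), 'B': array([ 0.4857, -0.231 ,  0.025 ]), 'C': array([ 0.5283, -0.3607,  0.025 ]), 'D': array([ 0.3797, -0.4088,  0.025 ]), 'post': array([ 0.516 , -0.2918,  0.075 ])}
0.15676928908431018 17.637459720478855
0.15619081278999736 17.93613200303501
0.13733772242177308 -71.57824385000006
0.13651684877699163 -71.81721999379258
[ 0.4325  -0.31975]
```

```bash
python3 -m inch '0.001 -0.001 0.036 0 0 0 1;0 0 0.035 0 0 0 1;0 0 0.02 0 0 0 1;0 0 0.005 0 0 0 1;0 0 0 0 0 0 1;0 0 0 0 0 0 1;0 0 0 0 0 0 0.4;0 0 0 0 0 0 0.4;0 0 0 0 0 0 0.4'; python3 -m inch '0 0 -0.036 0 0 0 0.4;0 0 -0.036 0 0 0 0.4;0 0 -0.03 0 0 0 0.4;0 0 0 0 0 0 0.4'; python3 - <<'E'
from h import *
print(delta((.455,-.0968,.082)))
im=grab_frame("wrist");cv2.imwrite("pics/w11.png",im)
E
```

```text
time: 11.03
tool_pos: [0.4615, -0.3507, -0.0145]
tool_rot: [0.001, 0.989, 0.149, 0.001]
contact_force: [0.7, -0.2, 0.0]
gripper_width: 0.596
time: 11.37
tool_pos: [0.4646, -0.3538, 0.0949]
tool_rot: [0.006, 0.989, 0.149, 0.005]
contact_force: [1.2, -1.5, 0.9]
gripper_width: 0.601
[ 0.0665 -0.2486  0.0101]
```

View pics/w11.png

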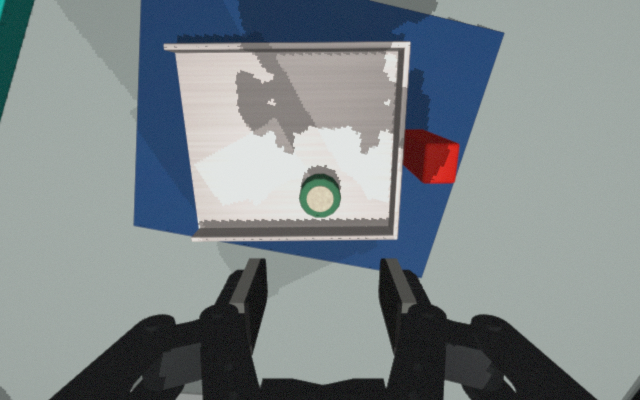

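```bash
python3 -m inch '0.01 -0.035 0 0 0 0 0.4;0.01 -0.035 0 0 0 0 0.4;0.01 -0.035 0 0 0 0 0.4;0.01 -0.035 0 0 0 0 0.4;0.01 -0.035 0 0 0 0 0.4;0.01 -0.035 0 0 0 0 0.4;0.01 -0.035 0 0 0 0 0.4;0 0 0 0 0 0 0.4;0 0 0 0 0 0 0.4'; python3 - <<'E'
from h import *
im,o=near("wrist",.5,-.05)
for x in o:print(x[0],x[2],delta(np.r_[x[2][:2],-.027]))
print(state()["tool_pos"])
E
```

```text
time: 12.17
tool_pos: [0.4544, -0.0933, 0.0846]
tool_rot: [-0.0, 0.989, 0.151, -0.001]
contact_force: [-0.1, -0.2, -0.2]
gripper_width: 0.599
[323.5 212. ] [ 0.456  -0.0972  0.018 ] [0.0005 0.003  0.1119]
[469.7 232.4] [ 0.5664 -0.0799  0.018 ] [0.1111 0.0191 0.1118]
[ 0.45470732 -0.09450618  0.08490561]
```

Next, orange: descend and grip.

```bash
python3 -m inch '0.001 0.003 0.036 0 0 0 0.4;0 0 0.036 0 0 0 0.4;0 0 0.025 0 0 0 0.4;0 0 0.014 0 0 0 0.4;0 0 0 0 0 0 0.4;0 0 0 0 0 0 0.4;0 0 0 0 0 0 0.6;0 0 0 0 0 0 0.8;0 0 0 0 0 0 1;0 0 0 0 0 0 1'; python3 -m inch '0 0 0 0 0 0 1;0 0 0 0 0 0 1;0 0 -0.036 0 0 0 1;0 0 -0.036 0 0 0 1;0 0 -0.036 0 0 0 1;0 0 0 0 0 0 1'; python3 - <<'E'
from h import *
print(delta((.4477+.0015,-.3138,.082)))
E
```

```text
time: 13.05
tool_pos: [0.4588, -0.0986, -0.0234]
tool_rot: [0.001, 0.989, 0.149, 0.002]
contact_force: [-1.0, -1.2, 5.3]
gripper_width: 0.338
time: 13.55
tool_pos: [0.4624, -0.0994, 0.0912]
tool_rot: [0.004, 0.989, 0.149, 0.007]
contact_force: [1.2, -0.2, 1.5]
gripper_width: 0.339
[-0.0759  0.2009  0.0101]
```

```bash
python3 -m inch '-0.0117 0.0342 0 0 0 0 1;-0.0117 0.0342 0 0 0 0 1;-0.0117 0.0342 0 0 0 0 1;-0.0117 0.0342 0 0 0 0 1;-0.0117 0.0342 0 0 0 0 1;-0.0117 0.0342 0 0 0 0 1;0 0 0 0 0 0 1;0 0 0 0 0 0 1;0 0 0 0 0 0 1'; python3 - <<'E'
from h import *
print(delta((.4492,-.3138,-.019)))
E
```

```text
time: 14.3
tool_pos: [0.4501, -0.3138, 0.0822]
tool_rot: [-0.0, 0.989, 0.149, -0.0]
contact_force: [0.1, 0.7, 0.5]
gripper_width: 0.336
[-0.0009 -0.0002  0.1012]
```

```bash
python3 -m inch '0 0 0.036 0 0 0 1;0 0 0.036 0 0 0 1;0 0 0.022 0 0 0 1;0 0 0.006 0 0 0 1;0 0 0 0 0 0 1;0 0 0 0 0 0 1;0 0 0 0 0 0 0.4;0 0 0 0 0 0 0.4;0 0 0 0 0 0 0.4'; python3 -m inch '0 0 -0.036 0 0 0 0.4;0 0 -0.036 0 0 0 0.4;0 0 -0.03 0 0 0 0.4;0.0257 -0.0271 0 0 0 0 0.4;0.0257 -0.0271 0 0 0 0 0.4;0.0257 -0.0271 0 0 0 0 0.4;0.0257 -0.0271 0 0 0 0 0.4;0.0257 -0.0271 0 0 0 0 0.4;0.0257 -0.0271 0 0 0 0 0.4;0.0257 -0.0271 0 0 0 0 0.4';python3 -m inch '0 0 0 0 0 0 0.4;0 0 0 0 0 0 0.4'; python3 - <<'E'
from h import *
im,o=near("wrist",.55,-.05,.3)
for x in o:print(x[0],x[2],delta(np.r_[x[2][:2],-.027]))
print(state()["tool_pos"]); cv2.imwrite("pics/w12.png",im);cv2.imwrite("pics/t12.png",grab_frame("top"))
E
```

```text
time: 15.05
tool_pos: [0.4515, -0.3152, -0.0156]
tool_rot: [0.001, 0.989, 0.149, 0.001]
contact_force: [-0.0, -0.2, 0.3]
gripper_width: 0.599
time: 15.88
tool_pos: [0.5674, -0.0785, 0.0857]
tool_rot: [0.0, 0.989, 0.149, 0.001]
contact_force: [0.4, 0.1, -0.4]
gripper_width: 0.605
time: 16.05
tool_pos: [0.5673, -0.0785, 0.0854]
tool_rot: [0.0, 0.989, 0.151, 0.001]
contact_force: [-0.7, 0.1, 0.0]
gripper_width: 0.597
[612.4 143.9] [0.7471 0.0255 0.018 ] [ 0.2033 -0.0471  0.1123]
[322.5 194.8] [ 0.5645 -0.0702  0.018 ] [ 0.0005 -0.0098  0.1122]
[320.7 207.4] [ 0.5661 -0.0799  0.018 ] [-8.000e-04 -1.000e-04  1.122e-01]
[ 49.1 368.5] [ 0.3832 -0.2923  0.018 ] [-0.2384  0.1487  0.1122]
[180.1 396.6] [ 0.4981 -0.2897  0.018 ] [-0.1279  0.1802  0.1123]
[ 0.5667836  -0.07964047  0.08522032]
```

View pics/t12.png

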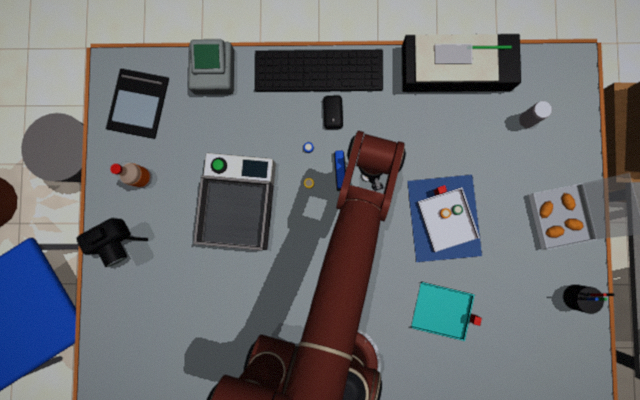

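```bash
python3 -m inch '0 0 0.036 0 0 0 0.4;0 0 0.036 0 0 0 0.4;0 0 0.025 0 0 0 0.4;0 0 0.015 0 0 0 0.4;0 0 0 0 0 0 0.4;0 0 0 0 0 0 0.4;0 0 0 0 0 0 0.6;0 0 0 0 0 0 0.8;0 0 0 0 0 0 1;0 0 0 0 0 0 1'; python3 -m inch '0 0 0 0 0 0 1;0 0 0 0 0 0 1;0 0 -0.036 0 0 0 1;0 0 -0.036 0 0 0 1;0 0 -0.036 0 0 0 1;-0.0259 0.0213 0 0 0 0 1;-0.0259 0.0213 0 0 0 0 1;-0.0259 0.0213 0 0 0 0 1;-0.0259 0.0213 0 0 0 0 1;-0.0259 0.0213 0 0 0 0 1';python3 -m inch '-0.0259 0.0213 0 0 0 0 1;-0.0259 0.0213 0 0 0 0 1;0 0 0 0 0 0 1;0 0 0 0 0 0 1;0 0 0 0 0 0 1'; python3 - <<'E'
from h import *
print(delta((.437,-.276,-.019)))
E
```

```text
time: 16.98
tool_pos: [0.5684, -0.081, -0.0249]
tool_rot: [0.001, 0.989, 0.149, 0.002]
contact_force: [-0.0, -1.7, 6.7]
gripper_width: 0.341
time: 17.82
tool_pos: [0.4733, -0.221, 0.0813]
tool_rot: [0.0, 0.989, 0.149, 0.001]
contact_force: [-0.7, -0.3, -0.2]
gripper_width: 0.344
time: 18.23
tool_pos: [0.4373, -0.2757, 0.0808]
tool_rot: [0.0, 0.989, 0.149, 0.0]
contact_force: [-0.2, 0.5, -0.4]
gripper_width: 0.337
[-0.0004  0.0002  0.0998]
```

```bash
python3 -m inch '0 0 0.036 0 0 0 1;0 0 0.036 0 0 0 1;0 0 0.021 0 0 0 1;0 0 0.006 0 0 0 1;0 0 0 0 0 0 1;0 0 0 0 0 0 1;0 0 0 0 0 0 0.4;0 0 0 0 0 0 0.4;0 0 0 0 0 0 0.4'; python3 -m inch '0 0 -0.036 0 0 0 0.4;0 0 -0.036 0 0 0 0.4;0 0 -0.03 0 0 0 0.4;0.0213 -0.0328 0 0 0 0 0.4;0.0213 -0.0328 0 0 0 0 0.4;0.0213 -0.0328 0 0 0 0 0.4;0.0213 -0.0328 0 0 0 0 0.4;0.0213 -0.0328 0 0 0 0 0.4;0.0213 -0.0328 0 0 0 0 0.4;0.0213 -0.0328 0 0 0 0 0.4';python3 -m inch '0.0213 -0.0328 0 0 0 0 0.4;0.0213 -0.0328 0 0 0 0 0.4;0.0213 -0.0328 0 0 0 0 0.4;0 0 0 0 0 0 0.4;0 0 0 0 0 0 0.4'; python3 - <<'E'
from h import *
im,o=near("wrist",.6,.1,.15)
for x in o:print(x[0],x[2],delta(np.r_[x[2][:2],-.027]))
print(state()["tool_pos"]);cv2.imwrite("pics/t13.png",grab_frame("top"))
E
```

```text
time: 18.98
tool_pos: [0.4375, -0.2758, -0.018]
tool_rot: [0.0, 0.989, 0.149, 0.0]
contact_force: [0.0, -0.2, -0.0]
gripper_width: 0.598
time: 19.82
tool_pos: [0.5122, -0.0106, 0.084]
tool_rot: [0.0, 0.989, 0.149, 0.001]
contact_force: [-0.0, -0.3, 0.2]
gripper_width: 0.6
time: 20.23
tool_pos: [0.5441, 0.1022, 0.0837]
tool_rot: [0.0, 0.989, 0.151, 0.0]
contact_force: [0.6, -1.0, 0.1]
gripper_width: 0.598
[469.6  45.5] [0.6011 0.2336 0.018 ] [ 0.0941 -0.1098  0.1105]
[479.4  55. ] [0.6095 0.2304 0.018 ] [ 0.1011 -0.1043  0.1105]
[504.4  67. ] [0.6281 0.2287 0.018 ] [ 0.1184 -0.0971  0.1105]
[322.5 210.6] [0.5447 0.0994 0.018 ] [0.0004 0.0016 0.1105]
[461.8 249.6] [0.656 0.101 0.018] [0.1072 0.0331 0.1105]
[0.54382446 0.10089481 0.08353122]
```

View pics/t13.png

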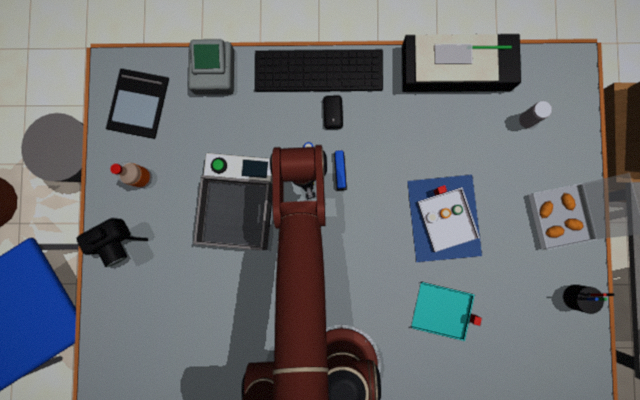

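```bash
python3 -m inch '0.0005 0.0015 0.036 0 0 0 0.4;0 0 0.036 0 0 0 0.4;0 0 0.025 0 0 0 0.4;0 0 0.0135 0 0 0 0.4;0 0 0 0 0 0 0.4;0 0 0 0 0 0 0.4;0 0 0 0 0 0 0.6;0 0 0 0 0 0 0.8;0 0 0 0 0 0 1;0 0 0 0 0 0 1'; python3 -m inch '0 0 0 0 0 0 1;0 0 0 0 0 0 1;0 0 -0.036 0 0 0 1;0 0 -0.036 0 0 0 1;0 0 -0.036 0 0 0 1;-0.0232 0.0288 0 0 0 0 1;-0.0232 0.0288 0 0 0 0 1;-0.0232 0.0288 0 0 0 0 1;-0.0232 0.0288 0 0 0 0 1;-0.0232 0.0288 0 0 0 0 1';python3 -m inch '-0.0232 0.0288 0 0 0 0 1;-0.0232 0.0288 0 0 0 0 1;-0.0232 0.0288 0 0 0 0 1;-0.0232 0.0288 0 0 0 0 1;-0.0232 0.0288 0 0 0 0 1;-0.0232 0.0288 0 0 0 0 1;-0.0232 0.0288 0 0 0 0 1;0 0 0 0 0 0 1;0 0 0 0 0 0 1;0 0 0 0 0 0 1'; python3 - <<'E'
from h import *
print(delta((.3805,-.312,-.019)))
E
```

```text
time: 21.17
tool_pos: [0.5474, 0.0989, -0.0241]
tool_rot: [0.001, 0.989, 0.149, 0.002]
contact_force: [-0.8, -1.5, 6.5]
gripper_width: 0.341
time: 22.0
tool_pos: [0.4761, -0.0741, 0.0822]
tool_rot: [0.001, 0.989, 0.149, 0.001]
contact_force: [0.9, -1.3, -0.7]
gripper_width: 0.34
time: 22.83
tool_pos: [0.3808, -0.313, 0.0814]
tool_rot: [0.0, 0.989, 0.149, 0.0]
contact_force: [-0.4, -0.0, -0.1]
gripper_width: 0.339
[-1.000e-04 -1.100e-03  1.004e-01]
```

```bash
python3 -m inch '0 0 0.036 0 0 0 1;0 0 0.036 0 0 0 1;0 0 0.021 0 0 0 1;0 0 0.007 0 0 0 1;0 0 0 0 0 0 1;0 0 0 0 0 0 1;0 0 0 0 0 0 0.4;0 0 0 0 0 0 0.4;0 0 0 0 0 0 0.4'; python3 -m inch '0 0 -0.036 0 0 0 0.4;0 0 -0.036 0 0 0 0.4;0 0 -0.03 0 0 0 0.4;0.0296 -0.0242 0 0 0 0 0.4;0.0296 -0.0242 0 0 0 0 0.4;0.0296 -0.0242 0 0 0 0 0.4;0.0296 -0.0242 0 0 0 0 0.4;0.0296 -0.0242 0 0 0 0 0.4;0.0296 -0.0242 0 0 0 0 0.4;0.0296 -0.0242 0 0 0 0 0.4';python3 -m inch '0.0296 -0.0242 0 0 0 0 0.4;0.0296 -0.0242 0 0 0 0 0.4;0.0296 -0.0242 0 0 0 0 0.4;0.0296 -0.0242 0 0 0 0 0.4;0.0296 -0.0242 0 0 0 0 0.4;0.0296 -0.0242 0 0 0 0 0.4;0 0 0 0 0 0 0.4;0 0 0 0 0 0 0.4'; python3 - <<'E'
from h import *
im,o=near("wrist",.66,.1,.1)
for x in o:print(x[0],x[2],delta(np.r_[x[2][:2],-.027]))
print(state()["tool_pos"])
E
```

```text
time: 23.58
tool_pos: [0.3816, -0.3141, -0.0174]
tool_rot: [0.001, 0.989, 0.149, 0.001]
contact_force: [-0.5, -0.9, -0.4]
gripper_width: 0.602
time: 24.42
tool_pos: [0.53, -0.0888, 0.0841]
tool_rot: [0.0, 0.989, 0.149, 0.001]
contact_force: [0.2, -0.5, 0.2]
gripper_width: 0.602
time: 25.08
tool_pos: [0.6565, 0.1024, 0.0835]
tool_rot: [0.0, 0.989, 0.15, 0.0]
contact_force: [-0.9, -0.0, -0.0]
gripper_width: 0.599
[321.3 208.3] [0.6558 0.1011 0.018 ] [-1.000e-04  0.000e+00  1.103e-01]
[0.65590175 0.10117655 0.08333629]
```

```bash
python3 -m inch '0 0 0.036 0 0 0 0.4;0 0 0.036 0 0 0 0.4;0 0 0.025 0 0 0 0.4;0 0 0.0135 0 0 0 0.4;0 0 0 0 0 0 0.4;0 0 0 0 0 0 0.4;0 0 0 0 0 0 0.6;0 0 0 0 0 0 0.8;0 0 0 0 0 0 1;0 0 0 0 0 0 1'; python3 -m inch '0 0 0 0 0 0 1;0 0 0 0 0 0 1;0 0 -0.036 0 0 0 1;0 0 -0.036 0 0 0 1;0 0 -0.036 0 0 0 1;-0.0275 0.0256 0 0 0 0 1;-0.0275 0.0256 0 0 0 0 1;-0.0275 0.0256 0 0 0 0 1;-0.0275 0.0256 0 0 0 0 1;-0.0275 0.0256 0 0 0 0 1';python3 -m inch '-0.0275 0.0256 0 0 0 0 1;-0.0275 0.0256 0 0 0 0 1;-0.0275 0.0256 0 0 0 0 1;-0.0275 0.0256 0 0 0 0 1;-0.0275 0.0256 0 0 0 0 1;-0.0275 0.0256 0 0 0 0 1;-0.0275 0.0256 0 0 0 0 1;-0.0275 0.0256 0 0 0 0 1;-0.0275 0.0256 0 0 0 0 1;0 0 0 0 0 0 1'; python3 -m inch '0 0 0 0 0 0 1;0 0 0 0 0 0 1'; python3 - <<'E'
from h import *
print(delta((.3936,-.354,-.019)))
E
```

```text
time: 25.97
tool_pos: [0.6582, 0.1006, -0.024]
tool_rot: [0.001, 0.989, 0.149, 0.003]
contact_force: [-0.8, -1.2, 6.7]
gripper_width: 0.347
time: 26.8
tool_pos: [0.5615, -0.0633, 0.0817]
tool_rot: [0.0, 0.989, 0.149, 0.001]
contact_force: [0.5, -0.4, 0.2]
gripper_width: 0.343
time: 27.63
tool_pos: [0.391, -0.3606, 0.0822]
tool_rot: [0.002, 0.989, 0.146, 0.0]
contact_force: [0.2, 1.0, 0.2]
gripper_width: 0.341
time: 27.8
tool_pos: [0.3936, -0.3552, 0.081]
tool_rot: [0.0, 0.989, 0.149, 0.0]
contact_force: [0.8, -0.0, -0.7]
gripper_width: 0.34
[ 0.0003 -0.0012  0.1   ]
```

Release, lift and look.

```bash
python3 -m inch '0 0 0.036 0 0 0 1;0 0 0.036 0 0 0 1;0 0 0.021 0 0 0 1;0 0 0.007 0 0 0 1;0 0 0 0 0 0 1;0 0 0 0 0 0 1;0 0 0 0 0 0 0.4;0 0 0 0 0 0 0.4;0 0 0 0 0 0 0.4'; python3 -m inch '0 0 -0.036 0 0 0 0.4;0 0 -0.036 0 0 0 0.4;0 0 -0.04 0 0 0 0.4;0.03 -0.02 -0.02 0 0 0 0;0.03 -0.02 0 0 0 0 0;0.03 -0.02 0 0 0 0 0;0.03 -0.01 0 0 0 0 0;0 0 0 0 0 0 0;0 0 0 0 0 0 0;0 0 0 0 0 0 0'; python3 - <<'E'
from h import *
s=state();ci=camera_info("wrist");im=grab_frame("wrist");cv2.imwrite("pics/w14.png",im);cv2.imwrite("pics/t14.png",grab_frame("top")[120:280,180:500]);print(s["tool_pos"])
hsv=cv2.cvtColor(im,cv2.COLOR_BGR2HSV);print([(x[0],x[1],x[2],onz(ci,x[0],.06)) for x in blobs(cv2.inRange(hsv,(0,170,80),(8,255,255)),100)])
E
```

```text
time: 28.55
tool_pos: [0.3944, -0.3562, -0.0177]
tool_rot: [0.001, 0.989, 0.149, 0.001]
contact_force: [-0.2, 0.9, 0.1]
gripper_width: 0.598
time: 29.38
tool_pos: [0.4874, -0.2532, 0.113]
tool_rot: [0.0, 0.989, 0.149, 0.0]
contact_force: [-0.1, 0.6, -0.3]
gripper_width: 0.999
[ 0.4873625  -0.25322041  0.11301009]
[(array([344.4, 267.3]), np.int32(1528), array([332, 232,  28,  66], dtype=int32), array([ 0.5151438 , -0.28946509,  0.06      ]))]
```

View pics/w14.png

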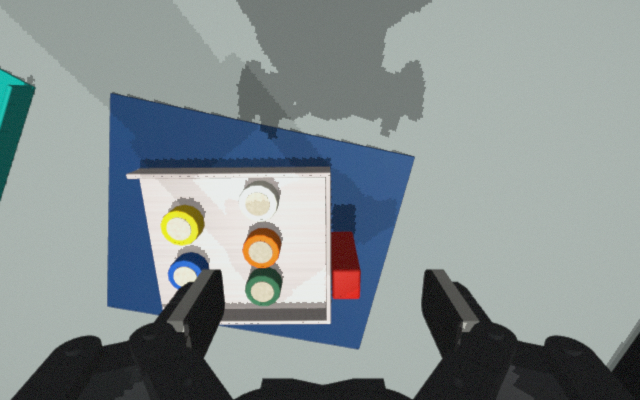

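View pics/t14.png

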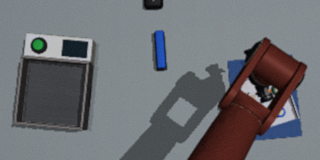

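```bash
python3 - <<'E'
from h import *
ci=camera_info("wrist");im=cv2.imread("pics/w14.png")
cv2.imwrite("pics/w14z.png",cv2.resize(im[210:320,290:400],None,fx=5,fy=5))
for p in [(334,264),(358,264),(360,298),(334,298)]:print(onz(ci,p,.075).round(4))
c=np.mean([onz(ci,p,.075) for p in [(334,264),(358,264),(360,298),(334,298)]],0);print(c,delta([c[0],c[1],.015]))
E
```

```text
[ 0.5035 -0.2821  0.075 ]
[ 0.5192 -0.2773  0.075 ]
[ 0.5293 -0.3023  0.075 ]
[ 0.5116 -0.3078  0.075 ]
[ 0.51588522 -0.29237537  0.075     ] [0.0165 0.0455 0.0977]
```

View pics/w14z.png

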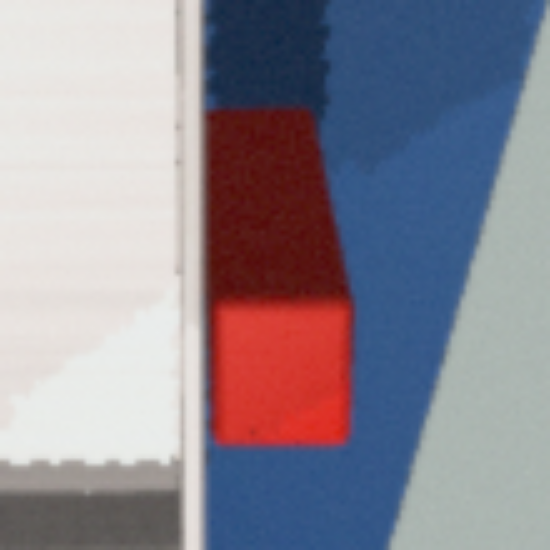

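```bash
python3 -m inch '0.0085 0.024 0 0 0 0 0.3;0.008 0.0235 0 0 0 0 0.3;0 0 0 0 0 0 0.3;0 0 0 0 0 0 0.3;0 0 0 0 0 0 0.3'; python3 - <<'E'
from h import *
ci=camera_info("wrist");im=grab_frame("wrist");cv2.imwrite("pics/w15.png",im);print(state()["tool_pos"],state()["gripper_width"])
E
```

```text
time: 29.9
tool_pos: [0.5162, -0.2938, 0.1122]
tool_rot: [-0.0, 0.989, 0.148, -0.0]
contact_force: [-0.8, -0.4, -0.6]
gripper_width: 0.7
[ 0.51625391 -0.29342617  0.11222421] 0.6994858040909571
```

View pics/w15.png

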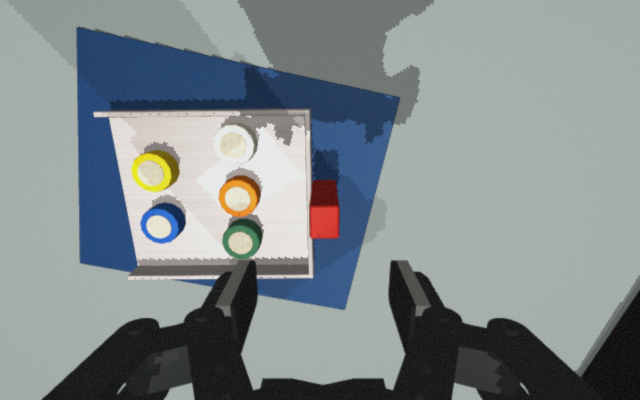

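```bash
python3 -m inch '0 0.001 0.03 0 0 0 0.3;0 0 0.03 0 0 0 0.3;0 0 0.025 0 0 0 0.3;0 0 0.008 0 0 0 0.3;0 0 0 0 0 0 0.3;0 0 0 0 0 0 0.3'; python3 - <<'E'
from h import *
ci=camera_info("wrist");im=grab_frame("wrist");cv2.imwrite("pics/w16.png",im);cv2.imwrite("pics/s16.png",cv2.resize(grab_frame("scene")[120:220,150:290],None,fx=5,fy=5))
E
```

```text
time: 30.45
tool_pos: [0.5175, -0.2943, 0.0201]
tool_rot: [0.0, 0.989, 0.149, 0.0]
contact_force: [0.6, -0.7, 0.7]
gripper_width: 0.702
```

View pics/w16.png

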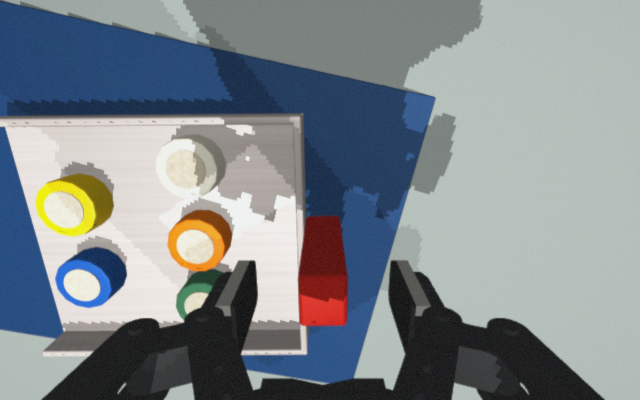

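View pics/s16.png

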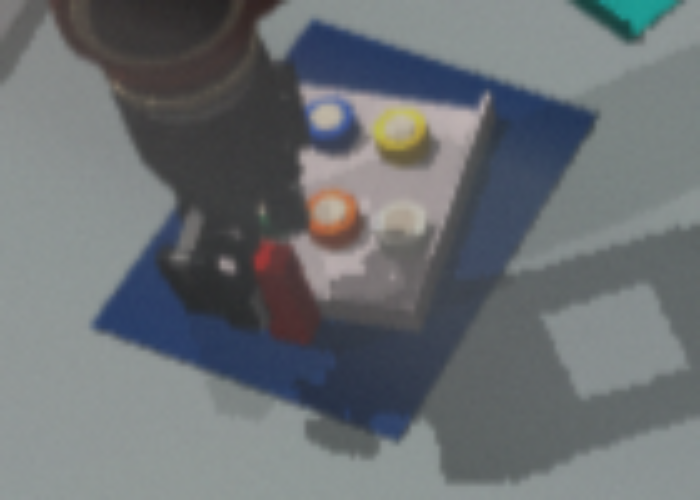

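```bash
python3 -m inch '0 0 0.005 0 0 0 0.3;0 0 0 0 0 0 0.5;0 0 0 0 0 0 0.7;0 0 0 0 0 0 0.85;0 0 0 0 0 0 1;0 0 0 0 0 0 1;0 0 0 0 0 0 1;0 0 0 0 0 0 1';  python3 - <<'E'
from h import *
ci=camera_info("wrist");im=grab_frame("wrist");cv2.imwrite("pics/w17.png",im)
E
```

```text
time: 31.22
tool_pos: [0.5177, -0.2948, 0.0151]
tool_rot: [0.0, 0.989, 0.149, 0.0]
contact_force: [-0.8, -0.1, 3.7]
gripper_width: 0.225
```

View pics/w17.png

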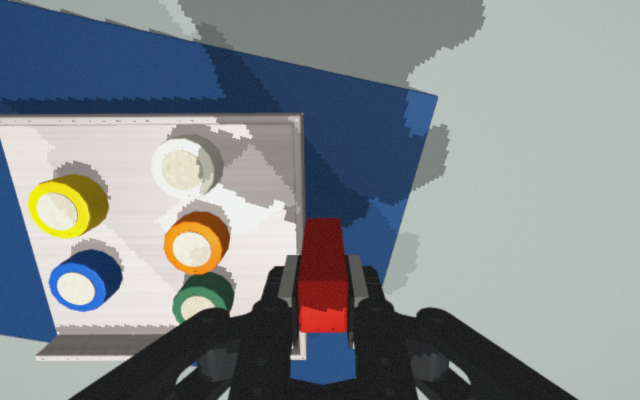

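```bash
python3 -m inch '0 0 -0.004 0 0 0 1;0 0 -0.008 0 0 0 1;0 0 -0.012 0 0 0 1;0 0 -0.018 0 0 0 1;0 0 -0.018 0 0 0 1;0 0 -0.018 0 0 0 1;0 0 -0.012 0 0 0 1;0 0 -0.005 0 0 0 1;0 0 0 0 0 0 1;0 0 0 0 0 0 1';  python3 - <<'E'
from h import *
ci=camera_info("wrist");im=grab_frame("wrist");cv2.imwrite("pics/w18.png",im);cv2.imwrite("pics/s18.png",cv2.resize(grab_frame("scene")[60:240,100:340],None,fx=3,fy=3))
E
```

```text
time: 32.1
tool_pos: [0.5172, -0.2942, 0.1091]
tool_rot: [-0.0, 0.989, 0.149, -0.0]
contact_force: [0.3, 0.2, -3.3]
gripper_width: 0.226
```

View pics/w18.png

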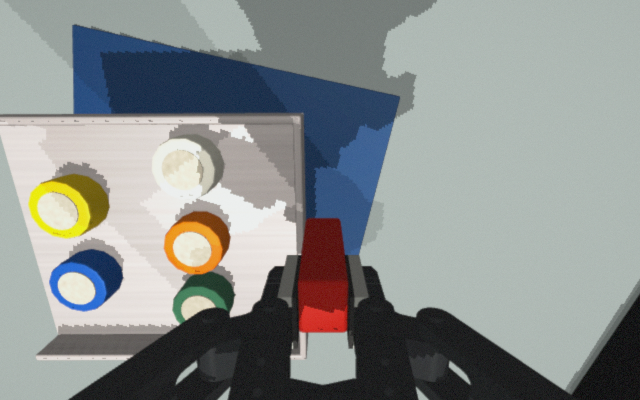

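View pics/s18.png

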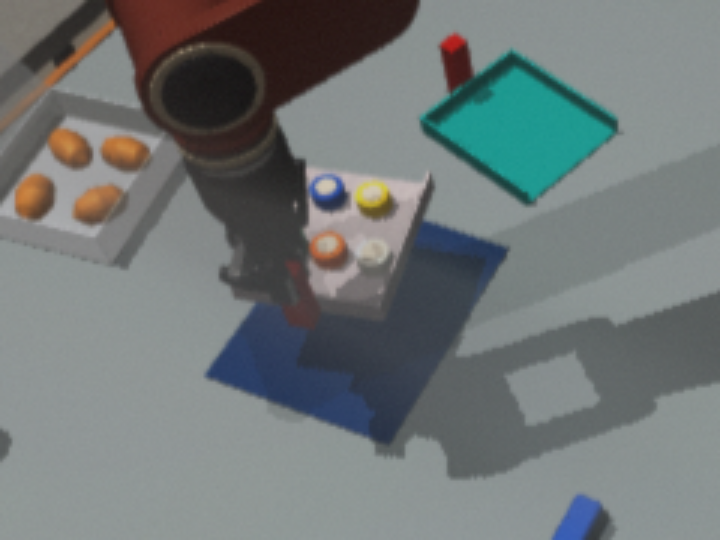

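```bash
python3 -m inch '0 0 -0.005 0 0 0 1;0 0 -0.01 0 0 0.03 1;0 0 -0.015 0 0 0.06 1;0 0 -0.013 0 0 0.07 1;0 0 -0.007 0 0 0.07 1;0 0 -0.003 0 0 0.07 1;0 0 0 0 0 0.04 1;0 0 0 0 0 0.028 1;0 0 0 0 0 0 1;0 0 0 0 0 0 1'; python3 - <<'E'
from h import *
s,Rm=pos();print(Rm.as_matrix().round(3),delta((.6295,.2976,.162)))
E
```

```text
time: 33.03
tool_pos: [0.5172, -0.2943, 0.162]
tool_rot: [-0.0, 0.999, -0.034, -0.0]
contact_force: [0.5, 0.6, -2.1]
gripper_width: 0.222
[[ 0.998 -0.068 -0.001]
 [-0.068 -0.998  0.001]
 [-0.001 -0.    -1.   ]] [ 7.170e-02 -5.982e-01  2.000e-04]
```

```bash
python3 -m inch '0.0006 -0.005 0 0 0 0 1;0.0012 -0.01 0 0 0 0 1;0.0018 -0.015 0 0 0 0 1;0.0024 -0.02 0 0 0 0 1;0.003 -0.025 0 0 0 0 1;0.003 -0.025 0 0 0 0 1;0.003 -0.025 0 0 0 0 1;0.003 -0.025 0 0 0 0 1;0.003 -0.025 0 0 0 0 1;0.003 -0.025 0 0 0 0 1'; python3 -m inch '0.003 -0.025 0 0 0 0 1;0.003 -0.025 0 0 0 0 1;0.003 -0.025 0 0 0 0 1;0.003 -0.025 0 0 0 0 1;0.003 -0.025 0 0 0 0 1;0.003 -0.025 0 0 0 0 1;0.003 -0.025 0 0 0 0 1;0.003 -0.025 0 0 0 0 1;0.003 -0.025 0 0 0 0 1;0.003 -0.025 0 0 0 0 1';python3 -m inch '0.003 -0.025 0 0 0 0 1;0.003 -0.025 0 0 0 0 1;0.0027 -0.023 0 0 0 0 1;0.0024 -0.02 0 0 0 0 1;0.0018 -0.015 0 0 0 0 1;0.0012 -0.01 0 0 0 0 1;0.0006 -0.005 0 0 0 0 1;0 0 0 0 0 0 1;0 0 0 0 0 0 1;0 0 0 0 0 0 1'; python3 - <<'E'
from h import *
s,Rm=pos();print(Rm.as_matrix().round(3),delta((.6295,.2976,.144)))
cv2.imwrite("pics/w19.png",grab_frame("wrist"));cv2.imwrite("pics/t19.png",cv2.resize(grab_frame("top")[100:280,150:390],None,fx=3,fy=3))
cv2.imwrite("pics/s19.png",grab_frame("scene"))
E
```

```text
time: 33.87
tool_pos: [0.5551, -0.0939, 0.1626]
tool_rot: [-0.0, 0.999, -0.034, 0.0]
contact_force: [0.8, -0.1, -2.9]
gripper_width: 0.224
time: 34.7
tool_pos: [0.6016, 0.1534, 0.1625]
tool_rot: [-0.0, 0.999, -0.034, -0.0]
contact_force: [0.1, -0.2, -3.6]
gripper_width: 0.221
time: 35.53
tool_pos: [0.6255, 0.2715, 0.1625]
tool_rot: [0.0, 0.999, -0.035, -0.0]
contact_force: [-0.3, 0.1, -3.6]
gripper_width: 0.223
[[ 0.998 -0.07  -0.   ]
 [-0.07  -0.998 -0.001]
 [-0.     0.001 -1.   ]] [ 0.0022 -0.0263  0.0185]
```

View pics/w19.png

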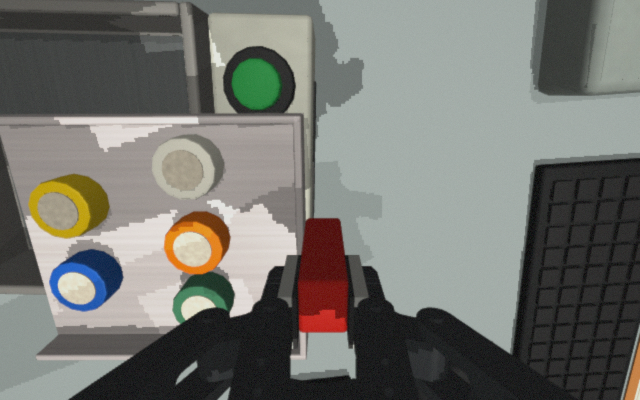

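View pics/t19.png

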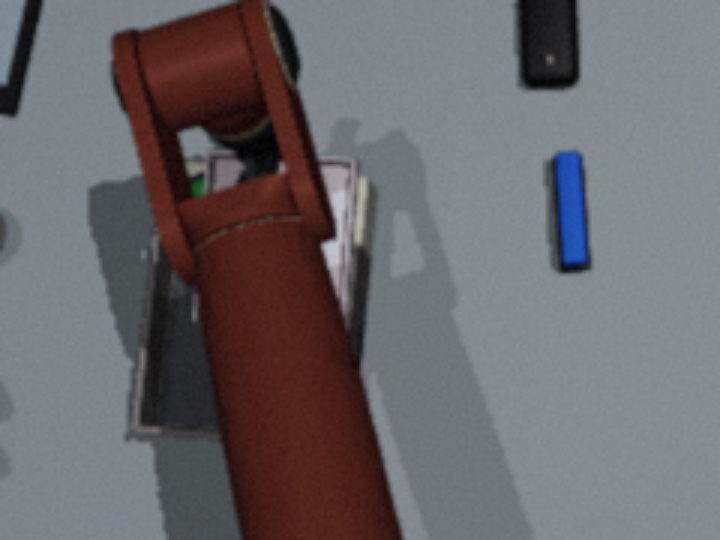

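View pics/s19.png

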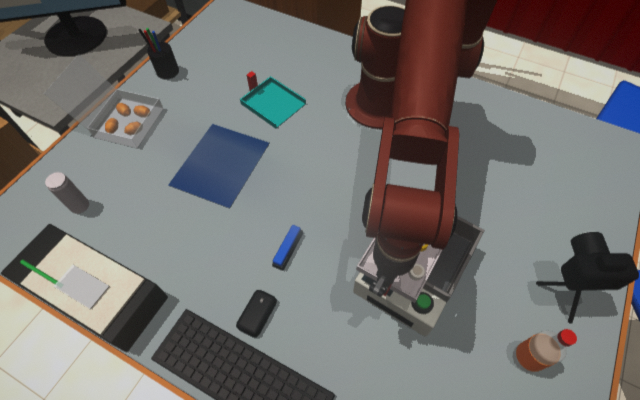

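```bash
python3 -m inch '0 -0.006 0.003 0 0 0 1;0.001 -0.008 0.005 0 0 0 1;0.001 -0.007 0.005 0 0 0 1;0 -0.004 0.004 0 0 0 1;0 -0.001 0.001 0 0 0 1;0 0 0 0 0 0 1'; python3 - <<'E'
from h import *
s,Rm=pos();print(s["tool_pos"])
ci=camera_info("wrist");im=grab_frame("wrist");cv2.imwrite("pics/w20.png",im)
hsv=cv2.cvtColor(im,cv2.COLOR_BGR2HSV);m=cv2.inRange(hsv,(50,120,60),(75,255,255));m[150:]=0
for b in blobs(m,200):print(b[0],b[1],onz(ci,b[0],.103))
E
```

```text
time: 36.18
tool_pos: [0.6286, 0.2987, 0.1432]
tool_rot: [0.0, 0.999, -0.034, -0.001]
contact_force: [-0.1, -0.4, -3.0]
gripper_width: 0.219
[0.62863473 0.29867268 0.14317369]
[250.4 108.8] 251 [0.5898159  0.37199021 0.103     ]
```

View pics/w20.png

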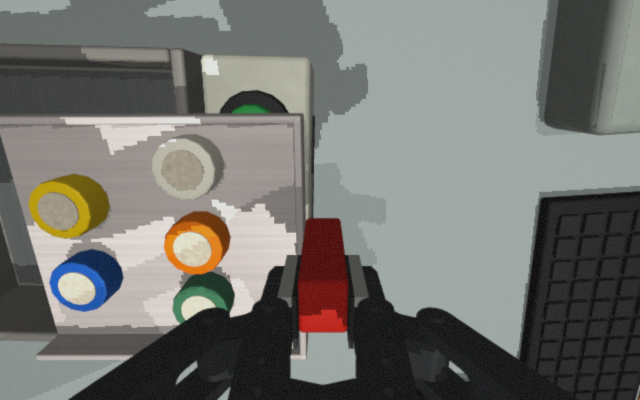

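```bash
python3 - <<'E'
from h import *
ci=camera_info("wrist")
for n,p,z in [("nearrim outer",(25,338),.11),("nearrim inner?",(25,290),.11),("farrim outer L",(60,48),.11),("far rim outer R",(180,47),.11),("rim corner inner",(172,68),.11),("tray near wall top L",(45,355),.154),("tray far wall L",(5,117),.154)]:print(n,onz(ci,p,z).round(4))
cv2.imwrite("pics/w20z.png",cv2.resize(cv2.imread("pics/w20.png")[:,:200],None,fx=1.5,fy=1.5))
E
```

```text
nearrim outer [0.4059 0.2233 0.11  ]
nearrim inner? [0.4194 0.2625 0.11  ]
farrim outer L [0.4904 0.4115 0.11  ]
far rim outer R [0.557  0.4074 0.11  ]
rim corner inner [0.5503 0.397  0.11  ]
tray near wall top L [0.4619 0.2434 0.154 ]
tray far wall L [0.4864 0.3773 0.154 ]
```

View pics/w20z.png

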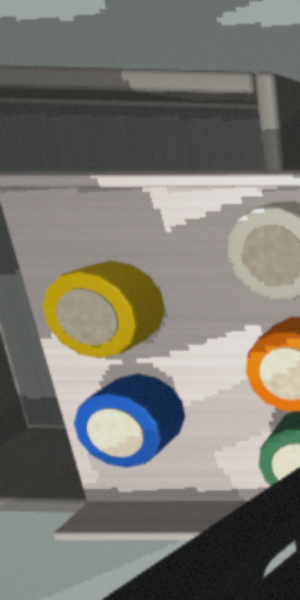

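```bash
python3 -m inch '-0.0004 -0.002 -0.005 0 0.03 0 1;-0.0008 -0.002 -0.0098 0 0.058 0 1;-0.0008 0 -0.0098 0 0.058 0 1;-0.0008 0 -0.0098 0 0.058 0 1;-0.0008 0 -0.0098 0 0.058 0 1;-0.0008 0 -0.0098 0 0.058 0 1;-0.0004 0 -0.005 0 0.03 0 1;0 0 0 0 0 0 1;0 0 0 0 0 0 1'; python3 - <<'E'
from h import *
s,Rm=pos();print(Rm.as_matrix().round(3)); lip=s["tool_pos"]+Rm.apply([-.17,0,.009]);print("lip",lip,delta(s["tool_pos"]-[0,0,.03]))
cv2.imwrite("pics/w21.png",grab_frame("wrist"))
cv2.imwrite("pics/s21.png",cv2.resize(grab_frame("scene")[160:360,320:520],None,fx=3,fy=3))
E
```

```text
time: 36.98
tool_pos: [0.6158, 0.3033, 0.2025]
tool_rot: [0.006, 0.984, -0.034, 0.174]
contact_force: [0.5, 0.2, -3.4]
gripper_width: 0.222
[[ 0.937 -0.069  0.342]
 [-0.065 -0.998 -0.023]
 [ 0.343 -0.    -0.939]]
lip [0.45958743 0.31403861 0.13567469] [-0.0103  0.      0.0282]
```

View pics/w21.png

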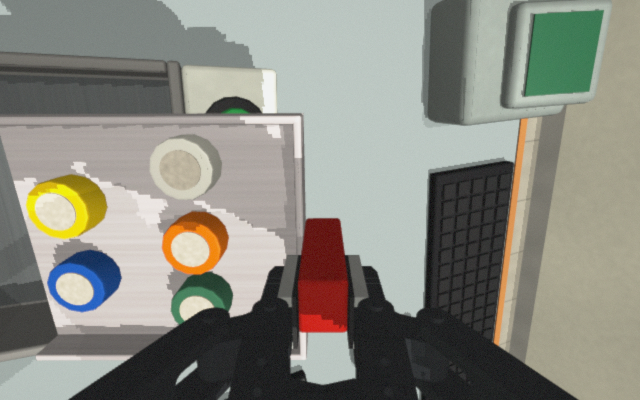

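View pics/s21.png

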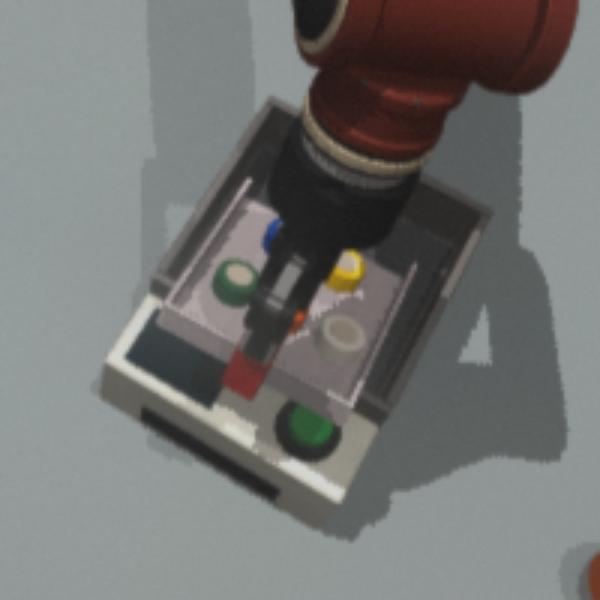

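```bash
python3 -m inch '-0.0013 0 0.0035 0 0 0 1;-0.0026 0 0.007 0 0 0 1;-0.0026 0 0.007 0 0 0 1;-0.0026 0 0.007 0 0 0 1;-0.0013 0 0.0035 0 0 0 1;-0.0003 0 -0.0043 0 0.025 0 1;-0.0003 0 -0.0043 0 0.025 0 1;-0.0003 0 -0.0043 0 0.025 0 1;-0.0003 0 -0.0043 0 0.025 0 1;0 0 0 0 0 0 1';python3 -m inch '-0.0003 0 -0.0043 0 0.025 0 1;-0.0003 0 -0.0043 0 0.025 0 1;-0.0003 0 -0.0043 0 0.025 0 1;-0.0003 0 -0.0043 0 0.025 0 1;-0.0003 0 -0.0043 0 0.025 0 1;-0.0003 0 -0.0043 0 0.025 0 1;0 0 0 0 0 0 1;0 0 0 0 0 0 1;0 0 0 0 0 0 1;0 0 0 0 0 0 1'; python3 - <<'E'
from h import *
s,Rm=pos();print(Rm.as_matrix().round(3)); lip=s["tool_pos"]+Rm.apply([-.17,0,.009]);print("lip",lip)
cv2.imwrite("pics/w22.png",grab_frame("wrist"))
E
```

```text
time: 37.92
tool_pos: [0.6076, 0.3044, 0.189]
tool_rot: [0.007, 0.974, -0.033, 0.224]
contact_force: [-0.1, -0.1, -2.7]
gripper_width: 0.226
time: 38.75
tool_pos: [0.5945, 0.3046, 0.2091]
tool_rot: [0.01, 0.955, -0.033, 0.295]
contact_force: [0.0, 0.8, -3.3]
gripper_width: 0.223
[[ 0.823 -0.069  0.563]
 [-0.057 -0.998 -0.039]
 [ 0.565 -0.    -0.825]]
lip [0.45957833 0.31395848 0.10564799]
```

View pics/w22.png

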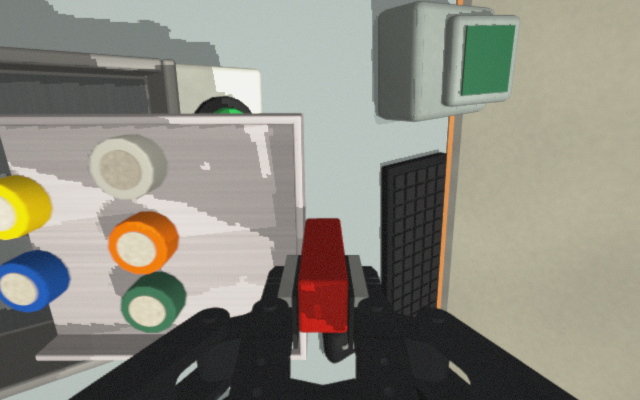

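Tokens are sliding at a tilt of about 34°. I'll hold a moment, then tilt a little more.

```bash
python3 -m inch '0 0 0 0 0 0 1;0 0 0 0 0 0 1;0 0 0 0 0 0 1;0 0 0 0 0 0 1;0 0 0 0 0 0 1;0 0 0 0 0 0 1'; python3 -m inch '-0.0003 0 -0.0043 0 0.025 0 1;-0.0003 0 -0.0043 0 0.025 0 1;-0.0003 0 -0.0043 0 0.025 0 1;-0.0003 0 -0.0043 0 0.025 0 1;0 0 0 0 0 0 1;0 0 0 0 0 0 1;0 0 0 0 0 0 1;0 0 0 0 0 0 1';python3 - <<'E'
from h import *
cv2.imwrite("pics/w23.png",grab_frame("wrist"))
cv2.imwrite("pics/s23.png",cv2.resize(grab_frame("scene")[160:360,320:520],None,fx=3,fy=3))
E
```

```text
time: 39.3
tool_pos: [0.5943, 0.3046, 0.209]
tool_rot: [0.01, 0.955, -0.033, 0.295]
contact_force: [0.5, 0.1, -2.9]
gripper_width: 0.223
time: 39.97
tool_pos: [0.5834, 0.3054, 0.2224]
tool_rot: [0.012, 0.939, -0.033, 0.343]
contact_force: [-0.3, -0.1, -2.7]
gripper_width: 0.22
```

View pics/w23.png

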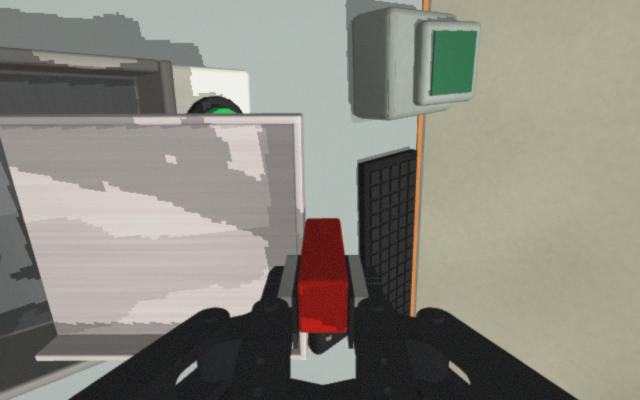

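View pics/s23.png

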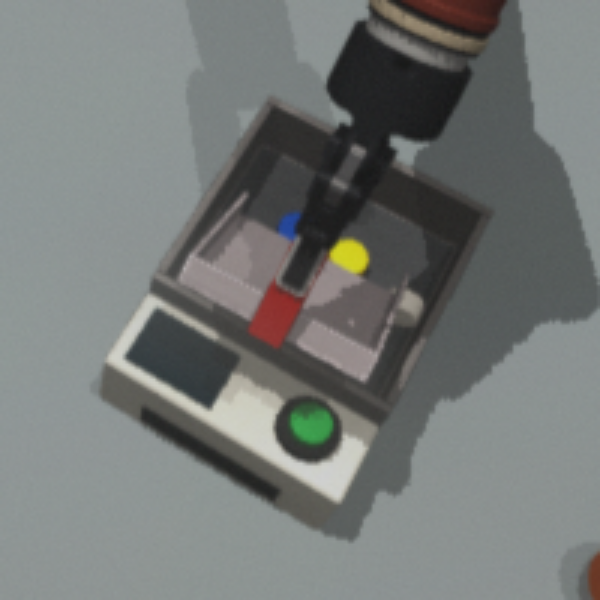

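```bash
python3 -m inch '0.006 0 -0.008 0 0 0 1;0.013 0 -0.0155 0 0 0 1;0.013 0 -0.0155 0 0 0 1;0.013 0 -0.0155 0 0 0 1;0.006 0 -0.008 0 0 0 1;0 0 0 0 0 0 1'; python3 - <<'E'
from h import *
s,Rm=pos();print(s["tool_pos"])
cv2.imwrite("pics/w24.png",grab_frame("wrist"))
cv2.imwrite("pics/s24.png",cv2.resize(grab_frame("scene")[160:360,320:520],None,fx=3,fy=3))
E
```

```text
time: 40.57
tool_pos: [0.5832, 0.3063, 0.3083]
tool_rot: [0.01, 0.938, -0.033, 0.346]
contact_force: [0.5, 1.0, -1.8]
gripper_width: 0.223
[0.58322338 0.30631646 0.30833321]
```

View pics/s24.png

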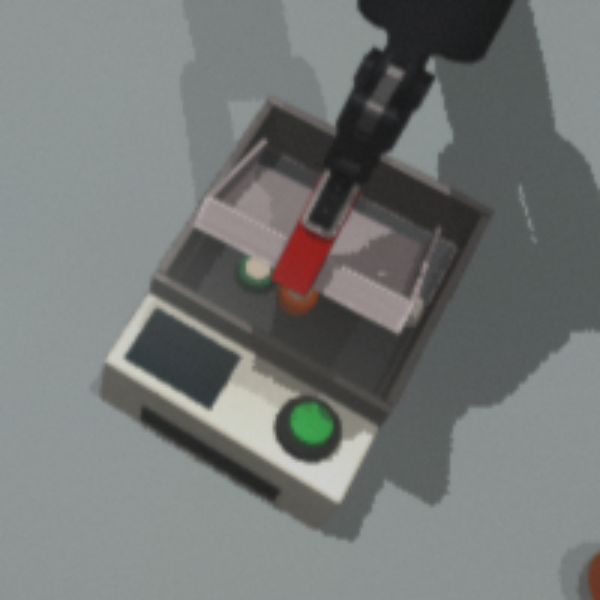

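View pics/w24.png

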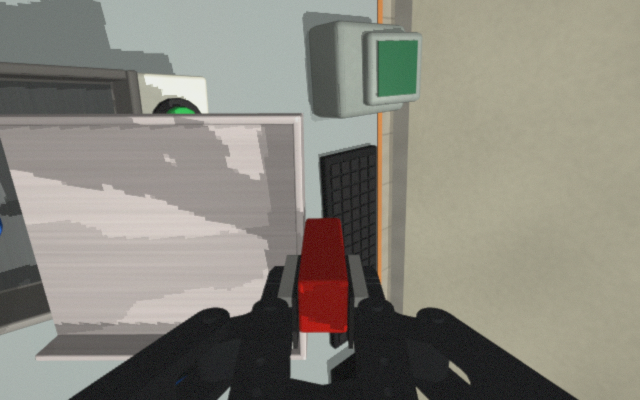

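```bash
python3 -m inch '0 0 0 0 -0.1 0 1;0 0 0 0 -0.11 0 1;0 0 0 0 -0.11 0 1;0 0 0 0 -0.11 0 1;0 0 0 0 -0.11 0 1;0 0 0 0 -0.1 0 1;0 0 0 0 -0.06 0 1;0 0 0 0 0 0 1'; python3 - <<'E'
from h import *
s,Rm=pos();print(s["tool_pos"],Rm.as_matrix().round(3))
ci=camera_info("top");im=grab_frame("top");cv2.imwrite("pics/t25.png",im)
hsv=cv2.cvtColor(im,cv2.COLOR_BGR2HSV)
m=cv2.inRange(hsv,(100,120,40),(125,255,160)); m[:,:400]=0
cs,_=cv2.findContours(m,0,2); c=max(cs,key=cv2.contourArea)
b=cv2.boxPoints(cv2.minAreaRect(c));P=np.array([onz(ci,p,.003)[:2] for p in b]);M=cv2.moments(c);print("mat",b,P.round(4),P.mean(0).round(4),onz(ci,(M["m10"]/M["m00"],M["m01"]/M["m00"]),.003))
for i in range(4):
  d=P[(i+1)%4]-P[i];print(np.linalg.norm(d).round(3),np.degrees(np.arctan2(d[1],d[0])).round(1))
ci=camera_info("scene");im=grab_frame("scene");cv2.imwrite("pics/s25.png",im)
hsv=cv2.cvtColor(im,cv2.COLOR_BGR2HSV)
m=cv2.inRange(hsv,(105,120,40),(125,255,160)); m[:,280:]=0
cs,_=cv2.findContours(m,0,2); c=max(cs,key=cv2.contourArea)
q=cv2.approxPolyDP(c,8,True)[:,0];Q=np.array([onz(ci,p,.003)[:2] for p in q]);print(q,Q.round(4),Q.mean(0))
E
```

```text
time: 41.33
tool_pos: [0.5836, 0.3043, 0.2994]
tool_rot: [0.001, 0.999, -0.036, -0.002]
contact_force: [-0.3, 0.2, -2.6]
gripper_width: 0.222
[0.58359516 0.30426993 0.29939462] [[ 0.997 -0.071 -0.004]
 [-0.071 -0.997 -0.002]
 [-0.004  0.002 -1.   ]]
mat [[407.13412 181.20732]
 [471.89023 174.01219]
 [480.89023 255.01219]
 [416.13412 262.20734]] [[ 0.5484 -0.2026]
 [ 0.57   -0.4008]
 [ 0.323  -0.422 ]
 [ 0.3013 -0.2265]] [ 0.4357 -0.313 ] [ 0.43480864 -0.3128777   0.003     ]
0.199 -83.8
0.248 -175.1
0.197 96.3
0.248 5.5
[[169 184]
 [227 206]
 [235 195]
 [184 166]] [[ 0.5689 -0.397 ]
 [ 0.5518 -0.2092]
 [ 0.5116 -0.2099]
 [ 0.4981 -0.3984]] [ 0.53258847 -0.30362045]
```

View pics/t25.png

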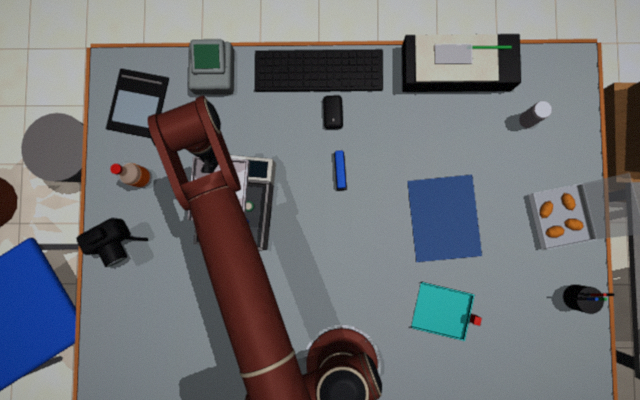

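View pics/s25.png

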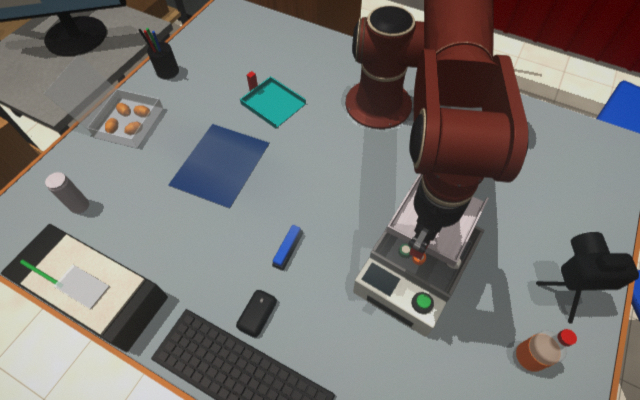

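```bash
python3 -m inch '-0.0005 0.015 0 0 0 0 1;-0.0008 0.03 0 0 0 0 1;-0.0009 0.036 0 0 0 0 1;-0.0009 0.036 0 0 0 0 1;-0.0009 0.036 0 0 0 0 1;-0.0009 0.036 0 0 0 0 1;-0.0009 0.036 0 0 0 0 1;-0.0009 0.036 0 0 0 0 1;-0.0009 0.036 0 0 0 0 1;-0.0009 0.036 0 0 0 -0.02 1'; python3 - <<'E'
from h import *
print(delta((.5251,-.3044,.12)),state()["tool_pos"])
E
```

```text
time: 42.27
tool_pos: [0.5487, -0.0274, 0.3027]
tool_rot: [0.001, 1.0, -0.024, 0.001]
contact_force: [1.7, -0.6, -2.5]
gripper_width: 0.226
[-0.0106  0.2776  0.183 ] [ 0.5486821  -0.02739713  0.30270855]
```

```bash
python3 -m inch '-0.001 0.036 0.02 0 0 0 1;-0.001 0.036 0.02 0 0 0 1;-0.001 0.036 0.02 0 0 0 1;-0.001 0.036 0.02 0 0 0 1;-0.001 0.036 0.02 0 0 0 1;-0.001 0.036 0.02 0 0 0 1;-0.001 0.03 0.02 0 0 0 1;0 0.012 0.02 0 0 0 1;0 0 0 0 0 -0.07 1;0 0 0 0 0 -0.076 1'; python3 -m inch '0 0 0 0 0 0 1;0 0 0 0 0 0 1';python3 - <<'E'
from h import *
s,Rm=pos();print(delta((.5251,-.3044,.0151)),s["tool_pos"],np.degrees(np.arctan2(Rm.as_matrix()[1,0],Rm.as_matrix()[0,0])),Rm.as_matrix().round(4)[2])
E
```

```text
time: 43.1
tool_pos: [0.5282, -0.283, 0.1401]
tool_rot: [-0.001, 0.999, 0.05, -0.002]
contact_force: [-0.4, 1.6, -1.8]
gripper_width: 0.224
time: 43.27
tool_pos: [0.5301, -0.2829, 0.143]
tool_rot: [0.0, 0.999, 0.048, 0.0]
contact_force: [0.2, -0.2, -2.7]
gripper_width: 0.219
[-0.0071  0.0208  0.1279] [ 0.5301323  -0.28289435  0.14297189] 5.480829432961584 [ 4.e-04  8.e-04 -1.e+00]
```

```bash
python3 -m inch '-0.0035 0.0105 0.01 0 0 0 1;-0.0035 0.0103 0.02 0 0 0 1;0 0 0.025 0 0 0 1;0 0 0.025 0 0 0 1;0 0 0.02 0 0 0 1;0 0 0.01 0 0 0 1;0 0 0 0 0 0 1;0 0 0 0 0 0 1';python3 - <<'E'
from h import *
s,Rm=pos();print(delta((.5251,-.3044,.0151)),s["tool_pos"])
ci=camera_info("wrist");im=grab_frame("wrist");cv2.imwrite("pics/w26.png",im)
cv2.imwrite("pics/s26.png",cv2.resize(grab_frame("scene")[100:230,140:300],None,fx=4,fy=4))
E
```

```text
time: 43.93
tool_pos: [0.5257, -0.3049, 0.0327]
tool_rot: [0.0, 0.999, 0.048, -0.0]
contact_force: [0.3, 0.8, -1.9]
gripper_width: 0.226
[-0.0005 -0.0006  0.0176] [ 0.52566021 -0.30491187  0.03274682]
```

View pics/w26.png

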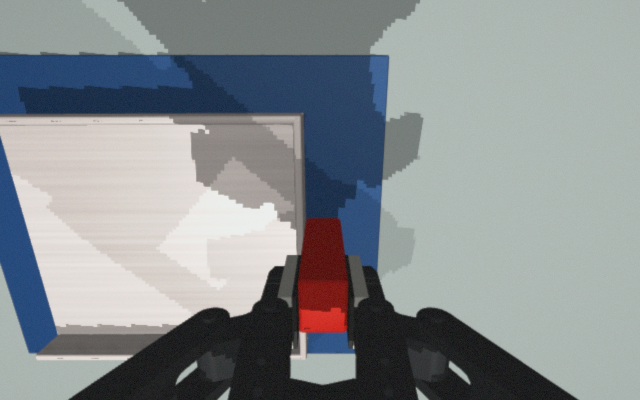

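View pics/s26.png

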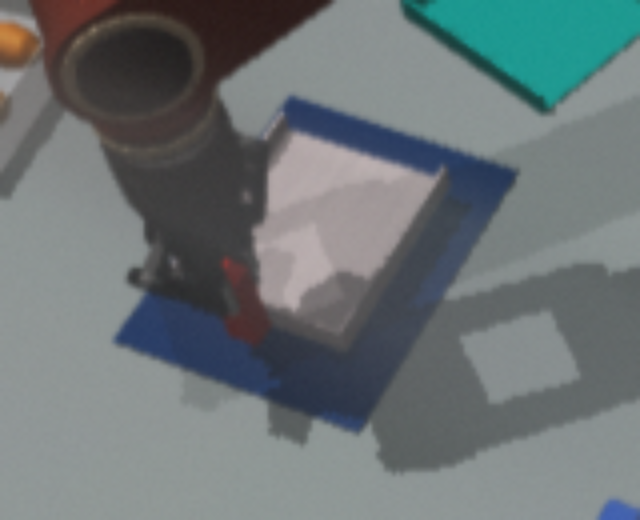

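Aligned with the mat. Lower gently.

```bash
python3 -m inch '0 0 0.006 0 0 0 1;0 0 0.005 0 0 0 1;0 0 0.003 0 0 0 1;0 0 0 0 0 0 1;0 0 0 0 0 0 1'; python3 -m inch '0 0 0.002 0 0 0 1;0 0 0 0 0 0 1;0 0 0.001 0 0 0 1;0 0 0 0 0 0 1;0 0 0 0 0 0 1'
```

```text
time: 44.45
tool_pos: [0.5255, -0.3046, 0.0184]
tool_rot: [-0.0, 0.999, 0.048, -0.0]
contact_force: [-0.5, -0.2, -1.2]
gripper_width: 0.222
time: 44.87
tool_pos: [0.5258, -0.3048, 0.0158]
tool_rot: [-0.0, 0.999, 0.048, -0.0]
contact_force: [0.4, -0.2, -2.3]
gripper_width: 0.22
```

```bash
python3 -m inch '0 0 0.001 0 0 0 1;0 0 0 0 0 0 1;0 0 0 0 0 0 1'; python3 -m inch '0 0 0.001 0 0 0 1;0 0 0 0 0 0 1;0 0 0 0 0 0 1'
```

```text
time: 45.12
tool_pos: [0.5261, -0.305, 0.0151]
tool_rot: [0.0, 0.999, 0.048, 0.0]
contact_force: [0.7, -0.9, -1.5]
gripper_width: 0.221
time: 45.37
tool_pos: [0.5261, -0.305, 0.0151]
tool_rot: [0.0, 0.999, 0.049, 0.0]
contact_force: [-2.2, 2.1, 5.0]
gripper_width: 0.225
```

In contact with the mat (+5 N). Open and rise.

```bash
python3 -m inch '0 0 -0.0005 0 0 0 0.9;0 0 0 0 0 0 0.7;0 0 0 0 0 0 0.5;0 0 0 0 0 0 0.3;0 0 0 0 0 0 0.3;0 0 -0.01 0 0 0 0.3;0 0 -0.025 0 0 0 0.3;0 0 -0.035 0 0 0 0.3;0 0 -0.035 0 0 0 0.3;0 0 -0.035 0 0 0 0.3'; python3 -m inch '0 -0.03 -0.03 0 0 0 0.3;0 -0.035 -0.02 0 0 0 1;0 -0.035 0 0 0 0 1;0 -0.035 0 0 0 0 1;0 -0.035 0 0 0 0 1;0 -0.035 0 0 0 0 1;0 0 0 0 0 0 1'; python3 - <<'E'
from h import *
s,Rm=pos();print(s["tool_pos"])
ci=camera_info("wrist");im=grab_frame("wrist");cv2.imwrite("pics/w27.png",im)
cv2.imwrite("pics/t27.png",cv2.resize(grab_frame("top")[100:300,180:500],None,fx=2.5,fy=2.5))
cv2.imwrite("pics/s27.png",grab_frame("scene"))
E
```

```text
time: 46.2
tool_pos: [0.5255, -0.3047, 0.1563]
tool_rot: [-0.0, 0.999, 0.048, -0.0]
contact_force: [1.1, -0.9, 0.1]
gripper_width: 0.703
time: 46.78
tool_pos: [0.5055, -0.0966, 0.2047]
tool_rot: [-0.001, 0.999, 0.051, 0.001]
contact_force: [0.1, 0.0, -0.1]
gripper_width: -0.002
[ 0.50550408 -0.09658337  0.20471717]
```

View pics/t27.png

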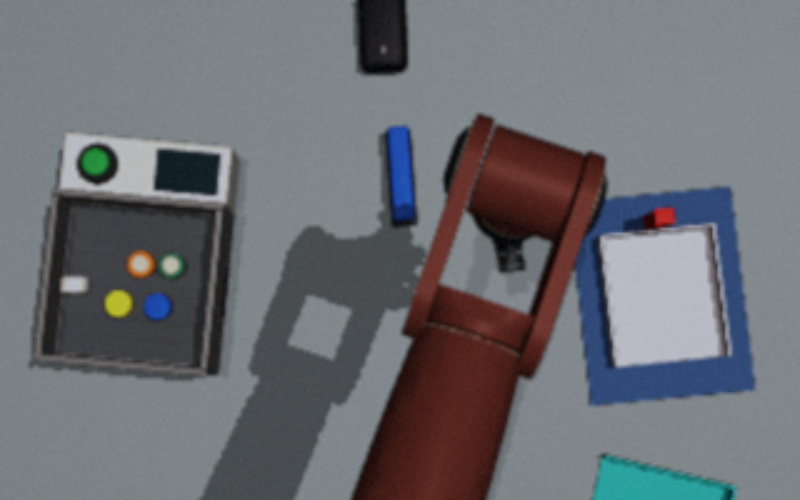

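View pics/s27.png

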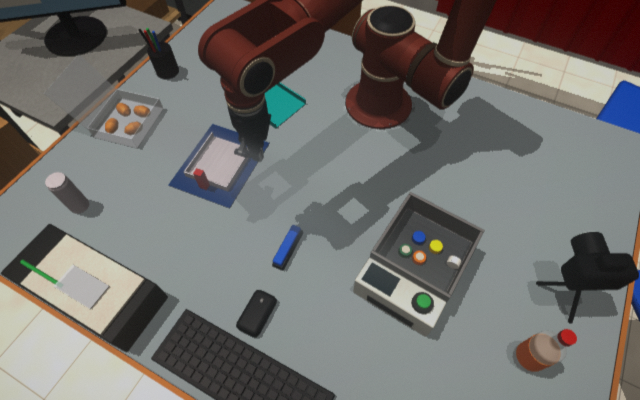

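View pics/w27.png

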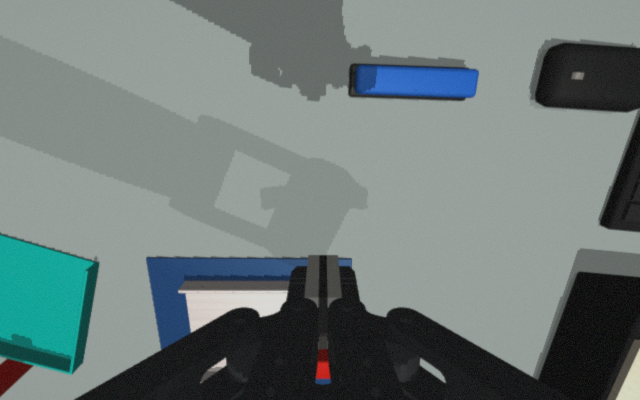

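```bash
python3 -m inch '0.0103 -0.037 0 0 0 0 1;0.0103 -0.037 0 0 0 0 1;0.0103 -0.037 0 0 0 0 1;0.0103 -0.037 0 0 0 0 1;0.0103 -0.037 0 0 0 0 1;0.0103 -0.037 0 0 0 0 1;0.0103 -0.037 0 0 0 0 1;0.0103 -0.037 0 0 0 0 1;0.0103 -0.037 0 0 0 0 1;0.0103 -0.037 0 0 0 0 1'; python3 -m inch '0.0103 -0.037 0 0 0 0 1;0.0103 -0.037 0 0 0 0 1;0 0 0 0 0 0 1;0 0 0 0 0 0 1;0 0 0 0 0 0 1'; python3 - <<'E'
from h import *
s,Rm=pos();print(s["tool_pos"])
ci=camera_info("wrist");im=grab_frame("wrist");cv2.imwrite("pics/w28.png",im)
hsv=cv2.cvtColor(im,cv2.COLOR_BGR2HSV);m=cv2.inRange(hsv,(50,120,60),(75,255,255))
for b in blobs(m,200):p=onz(ci,b[0],.103);print(b,p,delta([p[0],p[1],.08]))
E
```

```text
time: 47.77
tool_pos: [0.574, 0.2774, 0.2037]
tool_rot: [0.0, 0.999, 0.047, 0.0]
contact_force: [0.6, -0.5, -0.6]
gripper_width: -0.004
time: 48.18
tool_pos: [0.5869, 0.3513, 0.2032]
tool_rot: [0.0, 0.999, 0.048, -0.0]
contact_force: [-0.3, -0.4, 0.7]
gripper_width: -0.001
[0.58688456 0.35134841 0.20321947]
(array([325.9, 184.2]), np.int32(1158), array([308, 165,  37,  39], dtype=int32)) [0.58850403 0.35972403 0.103     ] [ 0.0026 -0.0087  0.1236]
```

View pics/w28.png

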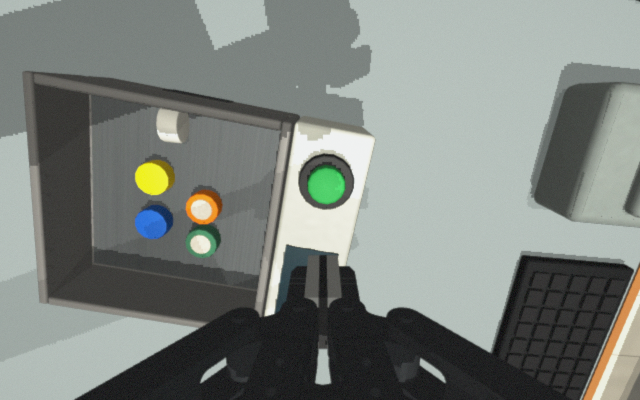

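```bash
python3 -m inch '0.002 -0.0082 0.02 0 0 0 1;0 0 0.035 0 0 0 1;0 0 0.035 0 0 0 1;0 0 0.02 0 0 0 1;0 0 0.008 0 0 0 1;0 0 0 0 0 0 1;0 0 0 0 0 0 1'; python3 -m inch '0 0 0.005 0 0 0 1;0 0 0 0 0 0 1;0 0 0 0 0 0 1'; python3 - <<'E'
from h import *
cv2.imwrite("pics/w29.png",grab_frame("wrist"))
E
```

```text
time: 48.82
tool_pos: [0.5882, 0.3601, 0.087]
tool_rot: [-0.0, 0.999, 0.048, 0.001]
contact_force: [-0.9, 0.7, -0.4]
gripper_width: 0.003
time: 49.07
tool_pos: [0.5881, 0.3612, 0.0825]
tool_rot: [-0.0, 0.999, 0.048, 0.001]
contact_force: [-0.3, -0.4, 0.4]
gripper_width: -0.003
```

View pics/w29.png

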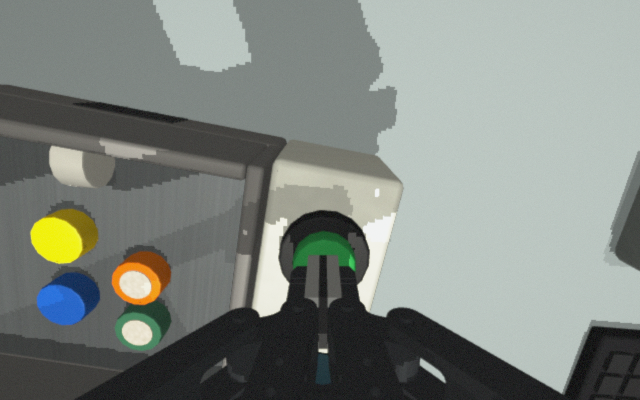

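Centred over the button. Press in small steps.

```bash
python3 -m inch '0 0.001 0.004 0 0 0 1;0 0 0 0 0 0 1;0 0 0 0 0 0 1'; python3 -m inch '0 0 0.003 0 0 0 1;0 0 0 0 0 0 1;0 0 0 0 0 0 1';python3 -m inch '0 0 0.003 0 0 0 1;0 0 0 0 0 0 1;0 0 0 0 0 0 1';python3 -m inch '0 0 0.002 0 0 0 1;0 0 0 0 0 0 1;0 0 0 0 0 0 1'
```

```text
time: 49.37
tool_pos: [0.5871, 0.3598, 0.0764]
tool_rot: [0.0, 0.999, 0.049, -0.0]
contact_force: [0.2, 0.2, -0.3]
gripper_width: 0.001
time: 49.62
tool_pos: [0.5875, 0.3601, 0.0741]
tool_rot: [-0.0, 0.999, 0.049, 0.0]
contact_force: [-0.3, -1.0, 1.6]
gripper_width: 0.004
time: 49.87
tool_pos: [0.5877, 0.3602, 0.0713]
tool_rot: [-0.0, 0.999, 0.048, 0.0]
contact_force: [0.5, 1.6, 4.0]
gripper_width: -0.003
time: 50.12
tool_pos: [0.5877, 0.3602, 0.0694]
tool_rot: [-0.0, 0.999, 0.048, 0.0]
contact_force: [-1.0, 0.6, 4.5]
gripper_width: -0.005
```

```bash
python3 -m inch '0 0 0.0015 0 0 0 1;0 0 0 0 0 0 1;0 0 0 0 0 0 1';python3 -m inch '0 0 0.001 0 0 0 1;0 0 0 0 0 0 1;0 0 0 0 0 0 1'
```

```text
time: 50.37
tool_pos: [0.5878, 0.3602, 0.0692]
tool_rot: [-0.0, 0.999, 0.049, 0.0]
contact_force: [-2.6, -1.0, 10.4]
gripper_width: -0.0
time: 50.62
tool_pos: [0.5878, 0.3602, 0.0691]
tool_rot: [-0.0, 0.999, 0.049, 0.0]
contact_force: [-4.7, -2.1, 14.8]
gripper_width: 0.0
```

```bash
python3 -m inch '0 0 -0.006 0 0 0 1;0 0 -0.01 0 0 0 1;0 0 -0.02 0 0 0 1;0 0 -0.03 0 0 0 1;0 0 -0.03 0 0 0 1;0 0 -0.03 0 0 0 1;0 0.02 -0.02 0 0 0 1;0 0.036 0 0 0 0 1;0 0.036 0 0 0 0 1;0 0.036 0 0 0 0 1'; python3 -m inch '0 0.036 0 0 0 0 1;0 0.02 0 0 0 0 1;0 0 0 0 0 0 1;0 0 0 0 0 0 1;0 0 0 0 0 0 1;0 0 0 0 0 0 1'; python3 - <<'E'
from h import *
ci=camera_info("top");im=grab_frame("top")
cv2.imwrite("pics/t30.png",cv2.resize(im[100:300,180:500],None,fx=2.5,fy=2.5));cv2.imwrite("pics/s30.png",grab_frame("scene"))
hsv=cv2.cvtColor(im,cv2.COLOR_BGR2HSV)
m=(hsv[...,2]>150)&(hsv[...,1]<60); m[:, :405]=0;m[:,485:]=0;m[:170]=0;m[265:]=0
cs,_=cv2.findContours(m.astype(np.uint8),0,2); c=max(cs,key=cv2.contourArea);b=cv2.boxPoints(cv2.minAreaRect(c))
P=np.array([onz(ci,p,.012)[:2] for p in b]);print(P.round(4),P.mean(0).round(4))
m=cv2.inRange(hsv,(0,150,80),(8,255,255));print([onz(ci,x[0],.065).round(4) for x in blobs(m,8) if 400<x[0][0]<490])
E
```

```text
time: 51.45
tool_pos: [0.5992, 0.2314, 0.2121]
tool_rot: [0.0, 0.999, 0.049, -0.0]
contact_force: [0.8, -0.3, 0.4]
gripper_width: 0.001
time: 51.95
tool_pos: [0.6047, 0.1778, 0.2118]
tool_rot: [-0.0, 0.999, 0.049, -0.0]
contact_force: [0.5, -0.4, 0.9]
gripper_width: -0.0
[[ 0.5091 -0.2382]
 [ 0.5239 -0.3665]
 [ 0.362  -0.3818]
 [ 0.3471 -0.2546]] [ 0.4355 -0.3103]
[array([ 0.5243, -0.305 ,  0.065 ]), array([ 0.1374, -0.3892,  0.065 ])]
```

View pics/t30.png

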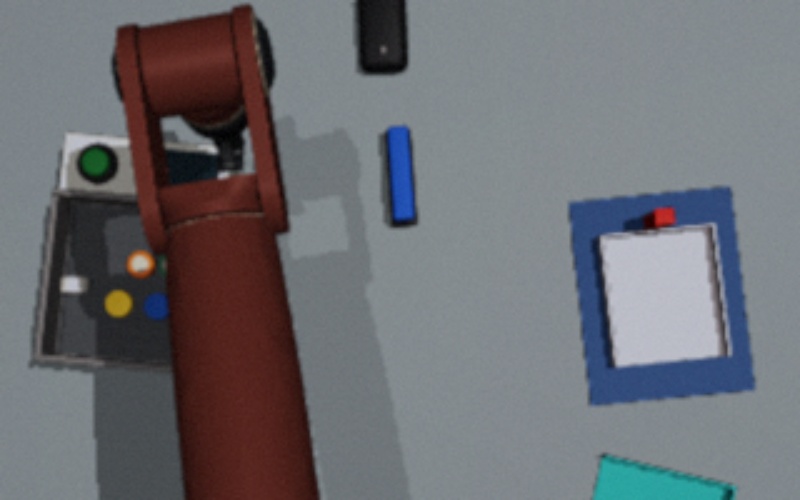

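View pics/s30.png

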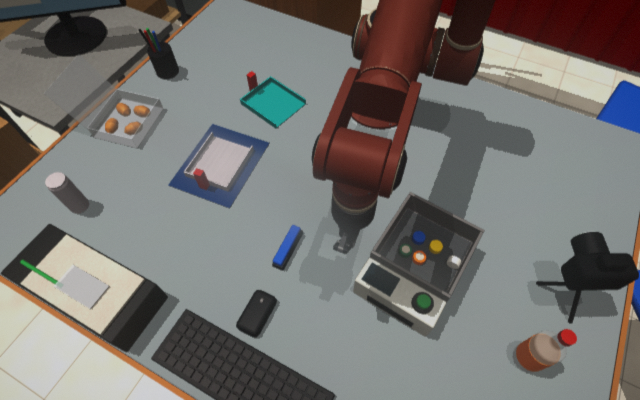

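```bash
python3 -c "
from plant import *
print(job_done())"
```

```text
the job is handed in; nothing more can be done
None
```

The job is handed in at about 52 s. I gathered all five tokens (green, orange, white, yellow and blue) onto the aluminium tray and tipped them into the hopper at about 34–40°. I then set the tray back on its mat, pressed the green start button and let it go.

**Last checks**
- **Tokens:** all five are in the hopper. The white one is standing on its edge against the wall.
- **Tray:** it is empty and lies flat on the mat. Its measured centre is (0.4355, −0.310) against the mat's (0.4355, −0.313).
- **Button:** it stopped moving after about 6 mm, with the force rising to about 15 N, so I took it as fully down. I released it by lifting clear and did not measure its return separately.
- **Other things:** the stapler and the mouse look unmoved, and the robot was touching nothing.

**What disagreed:** the fingertips are really about 30 mm above the reported TCP. The first two tries at the green token therefore closed on air over it, without moving it. I corrected for that offset afterwards, and every later grasp held first time.

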